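# Load the ultrasonic cleaner's swing basket with shaft couplings

### The arm

A 7-joint arm with a two-finger parallel gripper is mounted at the origin on the work surface. World frame = base frame: x ahead of the robot, y to its left, z up, the work surface at z = 0. Lengths are in m, angles in rad, forces in N, time in s.
With the tool pointing down it reaches from about 0.4 to 0.85 m from the base axis. Payload 4.5 kg.
Tool frame: the origin (TCP) lies midway between the tips of the shut fingers; the grasp point (between the pads) lies 19 mm behind it; y points along the fingers, z is the direction in which the jaws open and shut, and the axes are right-handed (so a half turn about y gives the same grasp; the last joint's range is limited). The gripper opens to 88 mm and grips with 3 to 60 N. Pads are 18 mm wide; open, the fingers measure 123 mm over their backs; the gripper's body (75 mm by 187 mm) begins 45 mm behind the grasp point.
Start: joints at [-1.192, 0.689, -0.195, 1.565, 0.157, 0.902, -0.215], TCP at [0.211, 0.588, 0.239] pointing down, gripper open.
Joint ranges: [-3.01, 3.01], [-0.46, 2.08], [-1.47, 1.51], [0.13, 2.56], [-1, 4.14], [0.04, 2.09], [-2.66, 2.66]. Speed limits (rad/s): [2.57, 2.57, 3.14, 3.14, 3.14, 3.14, 3.14].

### API

Orientations are given as a unit quaternion [x, y, z, w].
In Python, from plant import r, snapshot, get_calibration, job, boxes_of gives the robot as it stands. The module is installed in compiled form; this text tells all that it offers.
- The arm moves only by the shell command python3 -m handwheel 'ROWS' [OPENING] [FORCE]. ROWS is JSON, a list that holds one entry, the list of rows, each a list of 6 numbers: the shift along the tool's x, y, z as a fraction of full scale, then the turn, a rotation vector about the tool's x, y, z as a fraction of full scale. In form: [[[x, y, z, wx, wy, wz], ...]]. A call has 1 to 12 rows; each row is the pose to reach, as a shift and turn from the pose commanded when the call began, along the tool's axes at that moment, turning the shorter way round; what a row does not reach only later rows make up. Full scale, the value 1, is 100 cm for a shift and 180 degrees for a turn. A row lasts 1/12 s, in which the tool goes at most 41.7 mm and 7.16 degrees, less where a joint would pass 70% of its speed; a pose out of reach is approached as far as the arm can. A call with a number of a shift or a turn outside -1 to 1 is refused whole. A call with a gripper value outside its range is refused whole. OPENING is the opening, from -1 (shut) to 1 (fully open), set as the call begins (- or left out, the last holds). The fingers move at their own pace and stop on an object; FORCE is the grip in N (left out, the last holds). Time passes only in rows, so rows that repeat a pose let the fingers close. It gives the time, the measured TCP pose, the force and the opening at its end, in the units of the state.
- r.get_state(): the state, without advancing time (a new reading comes with each control period).
- snapshot(name): name is "scene" or "top" or "wrist"; returns the picture (400x640x3 uint8, red, green, blue); there is no depth.
- get_calibration(name): a dict with "fx", "fy", "cx", "cy" (pixels), "k1" (the pictures are not rectified: a ray, as slopes to the right and down, at radius r is drawn at 1 + k1 r^2 times it, then the intrinsics apply), "T" (4x4, takes a point from camera to world coordinates). Camera axes: x right, y down, z forward; pixel columns grow to the right and rows downward; lengths in m; the calibration is good to about 2 mm. A picture is of the moment at which its call begins: read the wrist's pose just before it. get_calibration takes no time and is no camera call; for the wrist camera it gives the pose at the moment of the call.
- job.finish_job(): hands the job in, once; it reports no verdict.
Trained networks look in the newest picture that a camera, given by its name, has taken for a name from the list of things; names that differ only in an ending like _2 or _b are one class to them, and where a whole thing is asked for, a point or a joint stands for the part that bears it (a point fixed in the world has none). Each returns a list of dicts, best first, with "confidence" (0 to 1); they miss things now and then, are a little off and sometimes report something else, mostly with a low value. They report only what shows in the picture. A call takes as long as a camera call. They do not tell look-alikes from the thing itself.
- boxes_of(thing, camera): "bbox" ([left, top, right, bottom] in pixels, round what is visible of it).
The state is a dict: "clock": time; "q": joint angles; "qd": joint speeds; "joint_torque": joint torques, N m; "tool_pos": TCP position; "eef_rot": TCP orientation; "contact_force": force on the tool from outside, world axes, zero at the start; "moment": the same for the moment, N m; "opening": opening from 0.0 (shut) to 1.0 (fully open).
Only numpy, scipy, OpenCV 4.12 (cv2) and the standard library are available. Lean on these libraries where they do the work, as an engineer would, in place of code of your own. Each camera call takes 0.05 s, during which the arm holds its last target. There are 200 camera calls.

### The job

Get the shaft couplings ready for washing: lift the swinging basket straight up off its pivot forks on the ultrasonic cleaner, keeping it level so that it neither swings nor catches, and stand it on the white pad; look under the lids of the three tubs for the one with couplings and put every coupling in it into the basket while that stands on the pad. Then hang the loaded basket gently back with both pins in their forks, and leave every tub closed with a lid fully down, the pulley and the bearing still in their tubs and the other things on the bench undisturbed.

Things in the scene. Friction and masses are not known exactly. Their poses are not given: they have to be found in the camera images.
- basket: Steel mesh wash basket, 118 (x) x 160 (y), 0.33 to 0.55 kg empty; walls 46 high, 3 thick, floor 4 thick. Origin: centre of its underside, z up. At each y end a 24 wide plate rises to z 82. At the start it hangs by two pivot pins in the cleaner's forks, underside 94 above the bench, and can swing about y; its centre of mass lies about 54 below the pins.
- basket_bar (a point): Middle of the basket's handle: a rigid flat cross bar along y joining the end plates over the middle of the open top, 12 thick (x), 20 tall, basket z 60 to 80; this point is at z 70. On the same line (z 70) a pivot pin of diameter 8 sticks out 27 beyond each end plate, tips at y +-107.
- cleaner: White ultrasonic cleaner, fixed, 204 (x) x 280 (y), 130 high to the rim of its open, dry steel tank (opening 162 x 184, floor at z 60). Origin: centre of its underside; y runs from fork to fork. The hung basket reaches 36 below the rim and has 22 to spare either side in x.
- fork_mid (a point): Middle of the bar and pin axis when hung: cleaner (0, 0, 164), axes as the cleaner. The two forks are upright plates 6 thick on the rim at y +-90, open upward: U slot 14 wide along x, flat bottom at z 160, straight to z 179, then flaring to about 36 wide at z 190. A pin drops into each from above; 7 end play each side.
- pad: White foam work pad on the bench, fixed, 190 (x) x 250 (y) x 6 thick; origin: centre of its underside. Pad and cleaner change places from start to start (left of the robot or ahead of it).
- coupling_1: Aluminium shaft coupling: plain cylinder, diameter 32, 44 tall, black band round its waist, dark bore, 50 to 85 g. Origin: centre of its lower face, z along its axis. One to three of them stand upright in the same closed tub, in a row along its x axis about 45 apart.
- coupling_2: Aluminium shaft coupling: plain cylinder, diameter 32, 44 tall, black band round its waist, dark bore, 50 to 85 g. Origin: centre of its lower face, z along its axis. May be absent.
- coupling_3: Aluminium shaft coupling: plain cylinder, diameter 32, 44 tall, black band round its waist, dark bore, 50 to 85 g. Origin: centre of its lower face, z along its axis. May be absent.
- tub_a: Grey rectangular parts tub, fixed, outside 156 (x) x 116 (y) x 58 high, walls and floor 4. Origin: centre of its underside. The three tubs look the same; one holds the couplings, one a pulley, one a bearing.
- lid_a: Loose grey lid, plate 160 (x) x 120 (y) x 4, 110 g; a 140 x 100 x 5 step beneath drops into the tub's mouth with 4 play all round. Origin: centre of the plate's underside, which rests on the rim 58 above the tub's underside; z up. On top a black bar grip, 60 long (x), 14 wide (y), from z 4 to z 30. Any lid fits any tub.
- tub_b: Grey rectangular parts tub, fixed, outside 156 (x) x 116 (y) x 58 high, walls and floor 4. Origin: centre of its underside. The three tubs look the same; one holds the couplings, one a pulley, one a bearing.
- lid_b: Loose grey lid, plate 160 (x) x 120 (y) x 4, 110 g; a 140 x 100 x 5 step beneath drops into the tub's mouth with 4 play all round. Origin: centre of the plate's underside, which rests on the rim 58 above the tub's underside; z up. On top a black bar grip, 60 long (x), 14 wide (y), from z 4 to z 30. Any lid fits any tub.
- tub_c: Grey rectangular parts tub, fixed, outside 156 (x) x 116 (y) x 58 high, walls and floor 4. Origin: centre of its underside. The three tubs look the same; one holds the couplings, one a pulley, one a bearing.
- lid_c: Loose grey lid, plate 160 (x) x 120 (y) x 4, 110 g; a 140 x 100 x 5 step beneath drops into the tub's mouth with 4 play all round. Origin: centre of the plate's underside, which rests on the rim 58 above the tub's underside; z up. On top a black bar grip, 60 long (x), 14 wide (y), from z 4 to z 30. Any lid fits any tub.
- pulley: Toothed-belt pulley, diameter 50, 20 high, lying in a tub: not wanted. Origin: centre of its underside.
- bearing: Ball bearing, diameter 52, 15 high, lying in a tub: not wanted. Origin: centre of its underside.
- motor: Bystander: square black stepper motor with aluminium face, 57 x 57 x 56 high with a 20 mm shaft on top; to be left alone. Origin: about the middle of its underside.
- pliers: Bystander: red-handled pliers lying flat, 175 long, 55 wide, 13 high; to be left alone. Origin: about the middle of its underside.
- screwdriver: Bystander: orange-handled screwdriver lying flat, about 200 long, 30 high; to be left alone. Origin: about the middle of its underside.
- battery: Bystander: black battery pack, 75 x 55 x 65 high; to be left alone. Origin: about the middle of its underside.
Things that resemble listed ones, but are neither listed nor needed, are in the scene too. What is shaped like the basket but red is not meant.

How it is judged:
By the outcome, as a careful person would: the job done as asked, in the order asked, and still so for the second after the job is handed in, with the robot touching nothing.
Of coupling_1, coupling_2, coupling_3 only 1 to 3 are there at a start; the rules pass over those that are not, and their reading is None.
At some moment in a run one of lid_a, lid_b, lid_c may be knocked a few centimetres aside while the robot is not near it.
It also fails if it takes over 210 s, if anything falls off the work surface, if the arm or the gripper's body presses on something with over 40 N, if the wrist force passes 120 N, or if a joint passes its speed limit or range.

## Working session

There is one attempt and no reset: what is moved stays moved. The work goes in short steps, Python scripts to look and compute and a shell command to move; the robot and the scene stay as the last step left them, time stands still between calls to the robot, and variables do not carry over. Pictures are saved under pics/ and viewed, about 12 in all and at most 16, crops included, and the job is handed in when it is done.

```bash
mkdir -p pics; cat > h.py <<'E'
import numpy as np, cv2
from scipy.spatial.transform import Rotation as R
from plant import r, snapshot, get_calibration, job, boxes_of
def save(cam,name,scale=1,crop=None):
    im=snapshot(cam)[:,:,::-1]
    if crop: im=im[crop[1]:crop[3],crop[0]:crop[2]]
    if scale!=1: im=cv2.resize(im,None,fx=scale,fy=scale,interpolation=cv2.INTER_CUBIC)
    cv2.imwrite('pics/'+name+'.png',im)
def ray(c,u,v):
    d=np.array([(u-c['cx'])/c['fx'],(v-c['cy'])/c['fy']])
    p=d.copy()
    for _ in range(20): p=d/(1+c['k1']*(p@p))
    T=np.array(c['T']); return T[:3,3],T[:3,:3]@np.array([p[0],p[1],1])
def at(c,u,v,z):
    o,d=ray(c,u,v); return o+d*(z-o[2])/d[2]
def proj(c,P):
    T=np.array(c['T']); q=T[:3,:3].T@(np.array(P)-T[:3,3]); p=q[:2]/q[2]
    p=p*(1+c['k1']*(p@p)); return np.array([p[0]*c['fx']+c['cx'],p[1]*c['fy']+c['cy']])
def st():
    s=r.get_state(); 
    print('t %.2f'%s['clock'],'pos',np.round(s['tool_pos'],4),'F',np.round(s['contact_force'],2),'M',np.round(s['moment'],2),'op %.3f'%s['opening']); M=R.from_quat(s['eef_rot']).as_matrix(); print(np.round(M,3).tolist()); return s,M
def go(target,M2=None):
    "shift in tool axes, full-scale, from measured pose; turn too"
    s,M=st(); d=M.T@(np.array(target)-np.array(s['tool_pos'])); print('shift',np.round(d,4))
    if M2 is not None: print('turn',np.round(R.from_matrix(M.T@M2).as_rotvec()/np.pi,4))
E
python3 - <<'E'
from h import *
s,M=st(); print(np.round(s['q'],3))
for cam in ['scene','top']:
    save(cam,cam+'0',1.25)
    c=get_calibration(cam); print(cam,{k:np.round(v,3).tolist() for k,v in c.items()})
    for th in ['basket','cleaner','pad','tub_a','lid_a','motor','battery']:
        print(th,[(np.round(b['bbox']).tolist(),round(b['confidence'],2)) for b in boxes_of(th,cam)])
E
```

```text
t 0.00 pos [0.2111 0.5876 0.2379] F [ 0.84  0.28 -1.24] M [-0.02  0.    0.02] op 0.999
[[0.941, -0.0, 0.338], [-0.338, -0.002, 0.941], [0.0, -1.0, -0.002]]
[-1.192  0.69  -0.194  1.566  0.157  0.902 -0.215]
scene {'fx': 407.627, 'fy': 407.627, 'cx': 318.144, 'cy': 199.306, 'k1': -0.103, 'T': [[-0.502, 0.465, -0.729, 1.369], [0.865, 0.269, -0.424, 0.483], [-0.001, -0.843, -0.537, 0.767], [0.0, 0.0, 0.0, 1.0]]}
basket [([396.0, 227.0, 481.0, 286.0], 0.92), ([422.0, 193.0, 483.0, 238.0], 0.6)]
cleaner [([362.0, 219.0, 506.0, 341.0], 0.87), ([256.0, 178.0, 310.0, 210.0], 0.36), ([218.0, 179.0, 271.0, 207.0], 0.18)]
pad [([273.0, 221.0, 374.0, 280.0], 0.85), ([253.0, 191.0, 309.0, 224.0], 0.39)]
tub_a [([217.0, 214.0, 278.0, 256.0], 0.85), ([216.0, 176.0, 274.0, 211.0], 0.79)]
lid_a [([222.0, 166.0, 274.0, 198.0], 0.94), ([214.0, 203.0, 278.0, 242.0], 0.78), ([254.0, 179.0, 310.0, 208.0], 0.65)]
motor [([327.0, 283.0, 355.0, 320.0], 0.75)]
battery [([317.0, 191.0, 342.0, 220.0], 0.9)]
top {'fx': 364.309, 'fy': 364.309, 'cx': 321.205, 'cy': 199.137, 'k1': -0.077, 'T': [[-0.012, -0.993, 0.122, 0.378], [-1.0, 0.014, 0.021, 0.004], [-0.023, -0.121, -0.992, 1.126], [0.0, 0.0, 0.0, 1.0]]}
basket [([163.0, 153.0, 242.0, 199.0], 0.79), ([160.0, 141.0, 265.0, 222.0], 0.73), ([186.0, 272.0, 262.0, 318.0], 0.59)]
cleaner [([157.0, 140.0, 268.0, 220.0], 0.92)]
pad [([276.0, 158.0, 360.0, 219.0], 0.94)]
tub_a [([427.0, 200.0, 435.0, 253.0], 0.71), ([375.0, 188.0, 412.0, 191.0], 0.69), ([378.0, 222.0, 381.0, 246.0], 0.63)]
lid_a [([380.0, 194.0, 420.0, 257.0], 0.96), ([432.0, 196.0, 470.0, 251.0], 0.85), ([376.0, 133.0, 415.0, 189.0], 0.79)]
motor [([258.0, 112.0, 285.0, 144.0], 0.85)]
battery [([340.0, 233.0, 360.0, 259.0], 0.69)]
```

View pics/scene0.png

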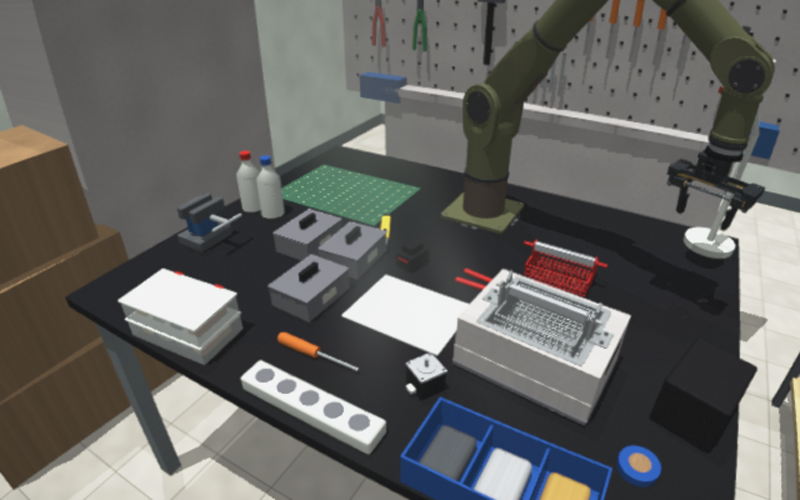

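View pics/top0.png

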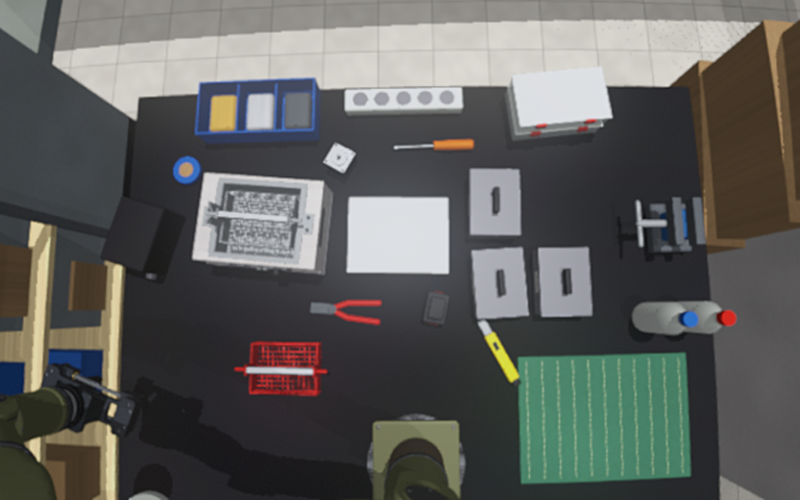

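The scene view shows the grey basket hung in the white cleaner at about (545,320). The pad is at (415,312), three lidded tubs are at (310,230), (350,245) and (310,285), and a red decoy basket is at (560,265). In the top view the cleaner is at (262,222), the pad at (398,235), and the lid grips at (495,200), (501,283) and (567,282).

```bash
cat > meas.py <<'E'
from h import *
def rect(im,c,mask,z,box):
    m=np.zeros(mask.shape,np.uint8); l,t,rr,b=[int(v) for v in box]; m[t:b,l:rr]=mask[t:b,l:rr]
    cs,_=cv2.findContours(m,cv2.RETR_EXTERNAL,cv2.CHAIN_APPROX_NONE); k=max(cs,key=cv2.contourArea)
    P=np.array([at(c,u,v,z)[:2] for u,v in k[:,0,:]],np.float32)*1000
    (x,y),(w,h),a=cv2.minAreaRect(P); return np.round([x,y,w,h,a],1)
E
python3 - <<'E'
from meas import *
im=snapshot('top'); c=get_calibration('top'); hsv=cv2.cvtColor(im,cv2.COLOR_RGB2HSV)
white=((hsv[:,:,2]>150)&(hsv[:,:,1]<40)).astype(np.uint8)*255
print('pad',rect(im,c,white,.006,(268,150,365,225)))
print('cleaner',rect(im,c,white,.130,(150,130,270,225)))
grey=((hsv[:,:,2]>90)&(hsv[:,:,1]<60)).astype(np.uint8)*255
dark=(hsv[:,:,2]<70).astype(np.uint8)*255
for n,b in dict(p=(370,128,422,192),q=(372,194,425,262),s=(426,192,480,260)).items():
    print('lid',n,rect(im,c,grey,.062,b))
    w=(b[0]+15,b[1]+15,b[2]-15,b[3]-15); print('  grip',rect(im,c,dark,.088,w))
for u,v in [(217,214),(297,219),(257,216)]: print('bar',np.round(at(c,u/1.25,v/1.25,.174),3))
for n,u,v in [('motor',340,157),('pliers',345,311),('batt',436,307)]: print(n,np.round(at(c,u/1.25,v/1.25,.04),3))
print(np.round(get_calibration('wrist')['T'],3))
E
```

```text
pad [552.9  38.9 250.8 192.3  88.6]
cleaner [571.5 350.2 282.9 202.5  84.5]
lid p [ 620.5 -196.3  123.5  166.3   88.2]
  grip [ 615.1 -189.4   50.7    5.8    4.3]
lid q [ 418.7 -200.   183.   125.8    2.9]
  grip [ 425.1 -192.5   51.3    4.3    3.7]
lid s [ 4.269e+02 -3.534e+02  1.633e+02  1.231e+02  2.000e-01]
  grip [ 425.7 -347.3   14.5   51.8   87. ]
bar [0.577 0.425 0.174]
bar [0.563 0.248 0.174]
bar [0.571 0.336 0.174]
motor [0.743 0.178 0.04 ]
pliers [0.364 0.164 0.04 ]
batt [ 0.372 -0.052  0.04 ]
[[ 0.338  0.896  0.287  0.136]
 [ 0.941 -0.322 -0.103  0.614]
 [-0.     0.305 -0.952  0.385]
 [ 0.     0.     0.     1.   ]]
```

```bash
cat >> h.py <<'E'
def Mz(yaw):
    a=np.deg2rad(yaw); x=np.array([np.cos(a),np.sin(a),0]); y=np.array([0,0,-1.]); return np.stack([x,y,np.cross(x,y)],1)
E
python3 -c "
from h import *
go([.571,.345,.40],Mz(-95))"
```

```text
t 0.85 pos [0.2112 0.5882 0.2387] F [0.27 0.13 0.16] M [ 0.04  0.02 -0.  ] op 1.001
[[0.941, -0.0, 0.338], [-0.338, 0.0, 0.941], [-0.0, -1.0, 0.0]]
shift [ 0.4208 -0.1613 -0.1073]
turn [-0.     0.418 -0.   ]
```

```bash
python3 -m handwheel '[[[0,-0.161,0,0,0,0],[0,-0.161,0,0,0,0],[0,-0.161,0,0,0,0],[0.1,-0.161,-0.03,0,0.08,0],[0.2,-0.161,-0.05,0,0.16,0],[0.3,-0.161,-0.08,0,0.24,0],[0.42,-0.161,-0.107,0,0.32,0],[0.42,-0.161,-0.107,0,0.418,0],[0.42,-0.161,-0.107,0,0.418,0],[0.42,-0.161,-0.107,0,0.418,0],[0.42,-0.161,-0.107,0,0.418,0],[0.42,-0.161,-0.107,0,0.418,0]]]' 0.2
python3 -m handwheel '[[[0,0,0,0,0,0]]]'
python3 - <<'E'
from h import *
go([.571,.345,.40],Mz(-95))
save('wrist','w1',1.25); c=get_calibration('wrist'); print(np.round(c['T'],4).tolist(),c['fx'],c['cx'],c['cy'],c['k1'])
for th in ['basket','basket_bar']: print(th,[(np.round(b['bbox']).tolist(),round(b['confidence'],2)) for b in boxes_of(th,'wrist')])
E
```

```text
clock: 1.85
tool_pos: [0.5206, 0.3784, 0.3973]
eef_rot: [-0.523, 0.476, -0.476, 0.523]
contact_force: [-0.2, -0.2, 0.4]
opening: 0.598
clock: 1.93
tool_pos: [0.5276, 0.3709, 0.3972]
eef_rot: [-0.52, 0.476, -0.482, 0.52]
contact_force: [1.2, -2.2, -1.0]
opening: 0.598
t 1.93 pos [0.5276 0.3709 0.3972] F [ 1.16 -2.24 -1.02] M [-0.13  0.08  0.02] op 0.598
[[0.082, 0.007, 0.997], [-0.997, -0.006, 0.082], [0.007, -1.0, 0.006]]
shift [ 0.0294 -0.0024  0.0411]
turn [-0.0022  0.0539  0.002 ]
[[0.9959, 0.0856, 0.0301, 0.5154], [0.0907, -0.9472, -0.3075, 0.4536], [0.0022, 0.309, -0.9511, 0.543], [0.0, 0.0, 0.0, 1.0]] 302.39536036976546 314.778457568906 201.09127566291835 -0.0012986636741376203
basket [([290.0, 104.0, 402.0, 261.0], 0.89), ([93.0, 113.0, 182.0, 242.0], 0.82)]
basket_bar [([93.0, 110.0, 183.0, 239.0], 0.81), ([294.0, 108.0, 401.0, 260.0], 0.66), ([260.0, 62.0, 443.0, 274.0], 0.29)]
```

View pics/w1.png

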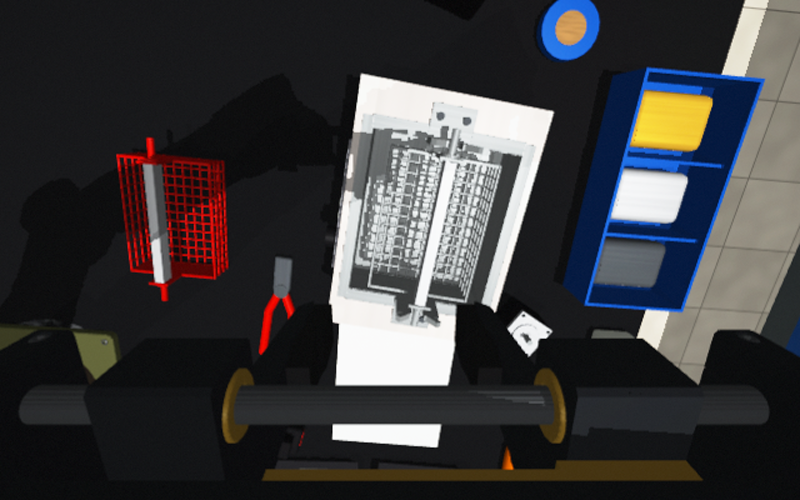

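```bash
python3 -m handwheel '[[[-0.02,0,0.02,0,0.03,0],[-0.04,0,0.041,0,0.054,0],[-0.04,0,0.041,0,0.054,0],[-0.04,0,0.041,0,0.054,0],[-0.04,0,0.041,0,0.054,0],[-0.04,0,0.041,0,0.054,0],[-0.04,0,0.041,0,0.054,0],[-0.04,0,0.041,0,0.054,0]]]' 0.2
python3 - <<'E'
from h import *
st()
c=get_calibration('wrist'); print(np.round(c['T'],4).tolist())
save('wrist','w2',1.25);  st()
import pickle; pickle.dump(c,open('c2.pkl','wb'))
E
```

```text
clock: 2.75
tool_pos: [0.5556, 0.4233, 0.3978]
eef_rot: [-0.482, 0.517, -0.517, 0.483]
contact_force: [0.1, -0.1, 0.9]
opening: 0.603
t 2.75 pos [0.5556 0.4233 0.3978] F [ 0.06 -0.07  0.89] M [-0.07  0.03  0.05] op 0.603
[[-0.068, 0.0, 0.998], [-0.998, 0.001, -0.068], [-0.001, -1.0, 0.0]]
[[0.9976, -0.0652, -0.0212, 0.5604], [-0.0686, -0.95, -0.3045, 0.5017], [-0.0003, 0.3053, -0.9523, 0.5442], [0.0, 0.0, 0.0, 1.0]]
t 2.80 pos [0.5558 0.4233 0.3977] F [ 0.31  0.3  -0.08] M [-0.04  0.06 -0.  ] op 0.603
[[-0.069, 0.0, 0.998], [-0.998, 0.001, -0.069], [-0.001, -1.0, 0.0]]
```

View pics/w2.png

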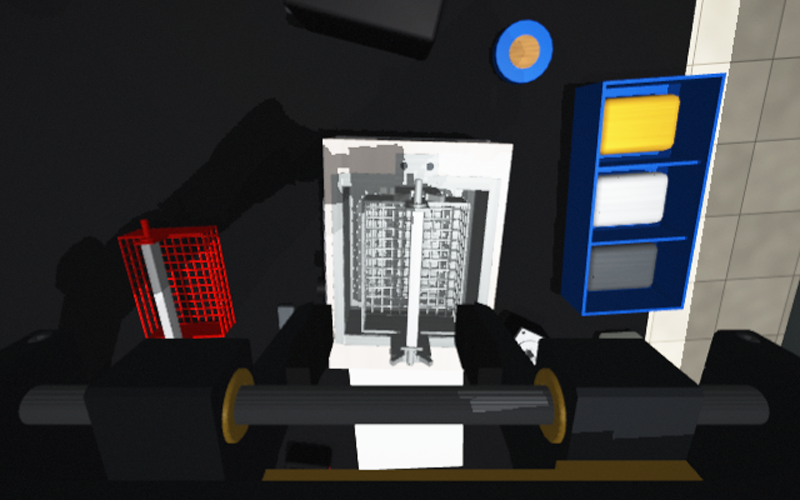

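```bash
python3 - <<'E'
import cv2
im=cv2.imread('pics/w2.png'); cv2.imwrite('pics/w2c.png',cv2.resize(im[130:380,300:530],None,fx=2.4,fy=2.4,interpolation=cv2.INTER_CUBIC))
E
```

```text
(no output)
```

View pics/w2c.png

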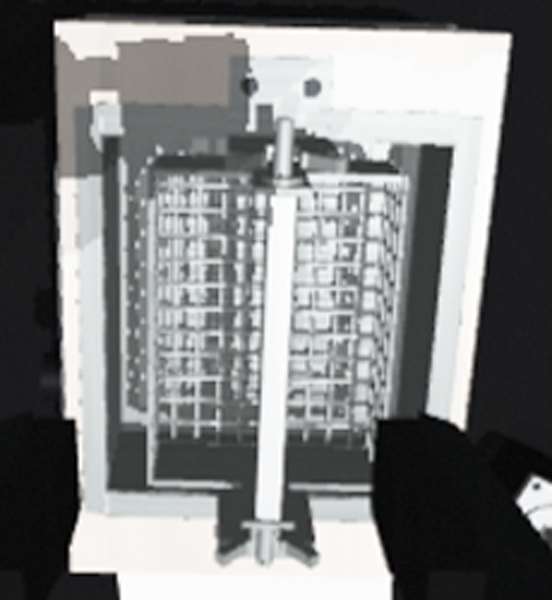

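```bash
python3 - <<'E'
from h import *; import pickle; c=pickle.load(open('c2.pkl','rb'))
f=lambda x,y,z: at(c,(300+x/2.4)/1.25,(130+y/2.4)/1.25,z)
for n,x,y,z in [('far bar',284,195,.174),('near bar',270,518,.174),('pin far',285,118,.166),('pin near',263,560,.166),('TL',55,20,.13),('TR',511,33,.13),('R',467,430,.13),('L',72,540,.13)]: print(n,np.round(f(x,y,z),4))
E
```

```text
far bar [0.5797 0.4234 0.174 ]
near bar [0.5658 0.2712 0.174 ]
pin far [0.5821 0.4539 0.166 ]
pin near [0.5613 0.2433 0.166 ]
TL [0.4858 0.4987 0.13  ]
TR [0.685  0.4795 0.13  ]
R [0.6682 0.2876 0.13  ]
L [0.4618 0.2377 0.13  ]
```

```bash
python3 -m handwheel '[[[0.03,0,0.01,0,0,0],[0.073,0,0.0217,0,0.0072,0],[0.073,0.05,0.0217,0,0.0072,0],[0.073,0.1,0.0217,0,0.0072,0],[0.073,0.15,0.0217,0,0.0072,0],[0.073,0.15,0.0217,0,0.0072,0],[0.073,0.15,0.0217,0,0.0072,0],[0.073,0.15,0.0217,0,0.0072,0],[0.073,0.15,0.0217,0,0.0072,0]]]' 0.0
python3 - <<'E'
from h import *
go([.5725,.349,.145],Mz(-95.2))
save('wrist','w3',1.25,(220,120,440,400)); save('scene','s3',1.25)
E
```

```text
clock: 3.55
tool_pos: [0.5741, 0.35, 0.2494]
eef_rot: [0.475, -0.522, 0.523, -0.478]
contact_force: [-0.2, 0.6, 0.7]
opening: 0.497
t 3.55 pos [0.5741 0.35   0.2494] F [-0.25  0.62  0.73] M [-0.02  0.01 -0.03] op 0.497
[[-0.091, 0.004, 0.996], [-0.996, 0.002, -0.091], [-0.002, -1.0, 0.003]]
shift [ 0.0014  0.1044 -0.0018]
turn [-0.0011 -0.0002 -0.0008]
```

View pics/w3.png

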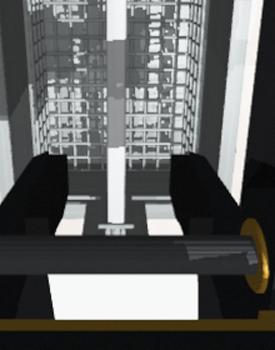

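The bar (crop x≈117) lies midway between the fingers (68 and 172), so I'm descending and gripping.

```bash
python3 -m handwheel '[[[0.001,0.03,-0.001,0,0,0],[0.001,0.06,-0.0015,0,0,0],[0.001,0.085,-0.0015,0,0,0],[0.001,0.1,-0.0015,0,0,0],[0.001,0.104,-0.0015,0,0,0],[0.001,0.104,-0.0015,0,0,0],[0.001,0.104,-0.0015,0,0,0],[0.001,0.104,-0.0015,0,0,0],[0.001,0.104,-0.0015,0,0,0]]]'
python3 -m handwheel '[[[0,0,0,0,0,0],[0,0,0,0,0,0],[0,0,0,0,0,0],[0,0,0,0,0,0],[0,0,0,0,0,0],[0,0,0,0,0,0],[0,0,0,0,0,0],[0,0,0,0,0,0],[0,0,0,0,0,0],[0,0,0,0,0,0]]]' -1 45
python3 -c "
from h import *
st()"
```

```text
clock: 4.4
tool_pos: [0.5722, 0.3491, 0.1449]
eef_rot: [0.475, -0.522, 0.522, -0.478]
contact_force: [-0.0, -0.3, -0.3]
opening: 0.499
clock: 5.23
tool_pos: [0.5715, 0.3485, 0.1431]
eef_rot: [0.476, -0.522, 0.522, -0.477]
contact_force: [1.3, -0.4, 0.1]
opening: 0.126
t 5.23 pos [0.5715 0.3485 0.1431] F [ 1.26 -0.41  0.07] M [-0.03 -0.27  0.01] op 0.126
[[-0.091, 0.001, 0.996], [-0.996, 0.0, -0.091], [-0.0, -1.0, 0.001]]
```

```bash
python3 -m handwheel '[[[0,-0.004,0,0,0,0],[0,-0.01,0,0,0,0],[0,-0.018,0,0,0,0],[0,-0.026,0,0,0,0],[0,-0.034,0,0,0,0],[0,-0.042,0,0,0,0],[0,-0.05,0,0,0,0],[0,-0.06,0,0,0,0],[0,-0.07,0,0,0,0],[0,-0.08,0,0,0,0],[0,-0.09,0,0,0,0],[0,-0.1,0,0,0,0]]]'
python3 -m handwheel '[[[0,-0.01,0,0,0,0],[0,-0.02,0,0,0,0],[0,-0.03,0,0,0,0],[0,-0.03,0,0,0,0],[0,-0.03,0,0,0,0],[0,-0.03,0,0,0,0]]]'
python3 - <<'E'
from h import *
go([.553,.039,.30],Mz(-91.4))
save('scene','s4',1.25)
E
```

```text
clock: 6.23
tool_pos: [0.5711, 0.3485, 0.2442]
eef_rot: [-0.477, 0.522, -0.522, 0.477]
contact_force: [-0.7, -0.6, -4.3]
opening: 0.126
clock: 6.73
tool_pos: [0.5707, 0.3483, 0.2725]
eef_rot: [-0.477, 0.522, -0.522, 0.476]
contact_force: [-0.4, -0.5, -4.0]
opening: 0.123
t 6.73 pos [0.5707 0.3483 0.2725] F [-0.42 -0.48 -3.99] M [-0.07  0.07 -0.04] op 0.123
[[-0.091, -0.001, 0.996], [-0.996, -0.0, -0.091], [0.001, -1.0, -0.001]]
shift [ 0.3097 -0.0273  0.0105]
turn [ 0.0003 -0.0212  0.0002]
```

View pics/s4.png

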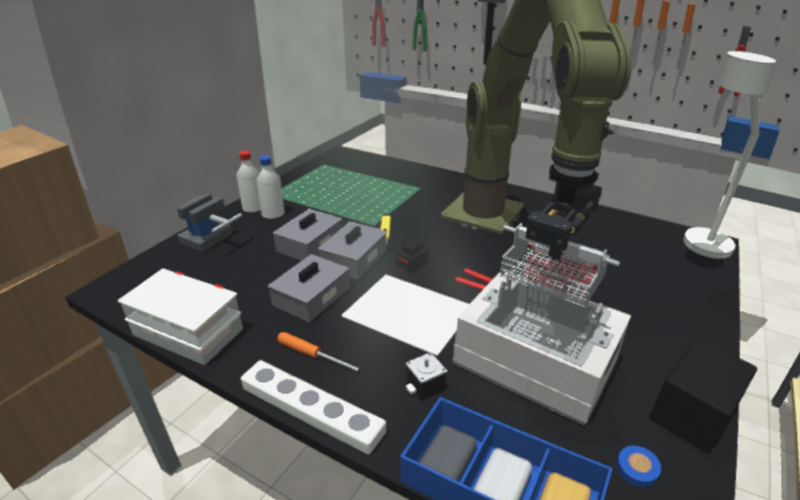

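```bash
python3 -m handwheel '[[[0.005,0,0,0,0,0],[0.015,0,0,0,0,0],[0.03,0,0,0,0,0],[0.05,0,0,0,0,0],[0.07,0,0,0,0,0],[0.09,0,0,0,0,0],[0.11,0,0.002,0,-0.004,0],[0.13,0,0.003,0,-0.006,0],[0.15,0,0.004,0,-0.01,0],[0.17,0,0.005,0,-0.012,0],[0.19,0,0.006,0,-0.014,0],[0.21,0,0.007,0,-0.016,0]]]'
python3 -m handwheel '[[[0.02,0,0.001,0,-0.002,0],[0.04,0,0.002,0,-0.003,0],[0.06,0,0.003,0,-0.004,0],[0.08,0,0.003,0,-0.005,0],[0.093,0,0.003,0,-0.005,0],[0.1,0,0.003,0,-0.005,0],[0.1,0,0.003,0,-0.005,0],[0.1,0,0.003,0,-0.005,0],[0.1,0,0.003,0,-0.005,0],[0.1,0,0.003,0,-0.005,0]]]'
python3 -c "
from h import *
go([.553,.039,.0555],Mz(-91.4))"
```

```text
clock: 7.78
tool_pos: [0.5584, 0.1364, 0.2729]
eef_rot: [0.49, -0.51, 0.51, -0.489]
contact_force: [0.1, -0.1, -3.0]
opening: 0.126
clock: 8.62
tool_pos: [0.5579, 0.0404, 0.2729]
eef_rot: [-0.494, 0.506, -0.505, 0.495]
contact_force: [0.4, 0.0, -3.5]
opening: 0.129
t 8.62 pos [0.5579 0.0404 0.2729] F [ 0.38  0.05 -3.5 ] M [-0.06  0.05  0.  ] op 0.129
[[-0.023, -0.0, 1.0], [-1.0, 0.001, -0.023], [-0.001, -1.0, -0.0]]
shift [ 0.0018  0.2174 -0.0048]
turn [ 0.      0.0005 -0.0003]
```

```bash
python3 -m handwheel '[[[0.001,0.01,-0.002,0,0,0],[0.001,0.03,-0.005,0,0,0],[0.001,0.05,-0.005,0,0,0],[0.001,0.07,-0.005,0,0,0],[0.001,0.09,-0.005,0,0,0],[0.001,0.11,-0.005,0,0,0],[0.001,0.13,-0.005,0,0,0],[0.001,0.15,-0.005,0,0,0],[0.001,0.17,-0.005,0,0,0],[0.001,0.185,-0.005,0,0,0],[0.001,0.195,-0.005,0,0,0],[0.001,0.203,-0.005,0,0,0]]]'
python3 -m handwheel '[[[0,0.003,0,0,0,0],[0,0.006,0,0,0,0],[0,0.009,0,0,0,0],[0,0.012,0,0,0,0],[0,0.014,0,0,0,0],[0,0.015,0,0,0,0],[0,0.015,0,0,0,0],[0,0.015,0,0,0,0]]]'
python3 -c "
from h import *
st()"
```

```text
clock: 9.62
tool_pos: [0.5529, 0.0389, 0.069]
eef_rot: [-0.494, 0.506, -0.506, 0.494]
contact_force: [-0.5, -0.6, -3.0]
opening: 0.126
clock: 10.28
tool_pos: [0.5531, 0.0378, 0.0552]
eef_rot: [0.493, -0.506, 0.506, -0.494]
contact_force: [1.0, -0.5, -2.0]
opening: 0.129
t 10.28 pos [0.5531 0.0378 0.0552] F [ 1.01 -0.5  -1.98] M [-0.07  0.04  0.  ] op 0.129
[[-0.025, 0.001, 1.0], [-1.0, 0.0, -0.025], [-0.0, -1.0, 0.001]]
```

```bash
python3 -m handwheel '[[[0,0.001,0,0,0,0],[0,0.0015,0,0,0,0],[0,0.0015,0,0,0,0]]]'
python3 -m handwheel '[[[0,0,0,0,0,0],[0,0,0,0,0,0],[0,0,0,0,0,0],[0,0,0,0,0,0],[0,0,0,0,0,0],[0,0,0,0,0,0]]]' 0
python3 -m handwheel '[[[0,-0.01,0,0,0,0],[0,-0.03,0,0,0,0],[0,-0.06,0,0,0,0],[0,-0.1,0,0,0,0],[0,-0.14,0,0,0,0],[0,-0.18,0,0,0,0],[0,-0.22,0,0,0,0],[0,-0.25,0,0,0,0],[0,-0.25,0,0,0,0]]]' 0
python3 - <<'E'
from h import *
s,M=st()
save('top','t5'); 
print(np.round(s['q'],2))
go([.425,-.192,.20],Mz(180))
E
```

```text
clock: 10.53
tool_pos: [0.5532, 0.0379, 0.0551]
eef_rot: [0.493, -0.506, 0.507, -0.494]
contact_force: [-2.8, -0.4, 10.4]
opening: 0.125
clock: 11.03
tool_pos: [0.5528, 0.0379, 0.0533]
eef_rot: [-0.494, 0.506, -0.506, 0.494]
contact_force: [0.2, 0.2, 0.4]
opening: 0.495
clock: 11.78
tool_pos: [0.5562, 0.0379, 0.3107]
eef_rot: [0.49, -0.504, 0.509, -0.497]
contact_force: [0.5, 0.8, 0.3]
opening: 0.5
t 11.78 pos [0.5562 0.0379 0.3107] F [0.46 0.81 0.28] M [-0.1   0.01  0.02] op 0.500
[[-0.026, 0.013, 1.0], [-1.0, 0.002, -0.026], [-0.002, -1.0, 0.013]]
[-0.22  0.51  0.11  1.7  -0.06  0.92 -0.11]
t 11.83 pos [0.5546 0.0378 0.3076] F [-0.84 -0.01 -0.47] M [-0.04  0.09 -0.01] op 0.500
[[-0.026, 0.008, 1.0], [-1.0, 0.001, -0.026], [-0.001, -1.0, 0.008]]
shift [ 0.2332  0.1062 -0.1246]
turn [-0.0017  0.4919 -0.0024]
```

```bash
python3 -m handwheel '[[[0.03,-0.02,0,0,0.04,0],[0.06,-0.04,-0.02,0,0.08,0],[0.1,-0.05,-0.04,0,0.12,0],[0.14,-0.05,-0.06,0,0.16,0],[0.18,-0.05,-0.08,0,0.2,0],[0.21,-0.05,-0.1,0,0.24,0],[0.26,-0.05,-0.12,0,0.28,0],[0.26,-0.05,-0.12,0,0.32,0],[0.26,-0.05,-0.12,0,0.36,0],[0.26,-0.05,-0.12,0,0.40,0],[0.26,-0.05,-0.12,0,0.44,0],[0.26,-0.05,-0.12,0,0.492,0]]]' 0
python3 -m handwheel '[[[0,0,0,0,0,0],[0,0,0,0,0,0],[0,0,0,0,0,0],[0,0,0,0,0,0]]]'
python3 - <<'E'
from h import *; import pickle
s,M=st(); print(np.round(s['q'],2))
c=get_calibration('wrist'); pickle.dump(c,open('c6.pkl','wb'))
save('wrist','w6',1.25); print([(np.round(np.array(b['bbox'])*1.25).tolist(),round(b['confidence'],2)) for b in boxes_of('lid_a','wrist')])
E
```

```text
clock: 12.83
tool_pos: [0.4253, -0.2187, 0.3525]
eef_rot: [-0.014, 0.707, -0.707, 0.013]
contact_force: [0.6, 0.2, -0.2]
opening: 0.503
clock: 13.17
tool_pos: [0.426, -0.2189, 0.3532]
eef_rot: [-0.017, 0.707, -0.707, 0.017]
contact_force: [-0.3, 1.0, -0.2]
opening: 0.499
t 13.17 pos [ 0.426  -0.2189  0.3532] F [-0.33  1.04 -0.18] M [-0.05  0.18 -0.02] op 0.499
[[-0.999, -0.001, 0.048], [-0.048, 0.001, -0.999], [0.0, -1.0, -0.001]]
[-0.    0.39  0.57  1.84 -0.25  0.98 -0.85]
[([319.0, 0.0, 443.0, 99.0], 0.91), ([454.0, 130.0, 572.0, 272.0], 0.64), ([324.0, 128.0, 432.0, 263.0], 0.56)]
```

View pics/w6.png

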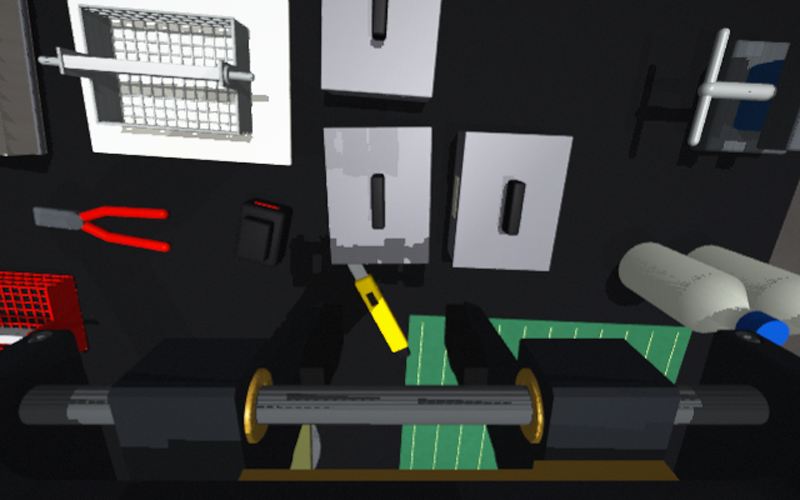

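```bash
python3 - <<'E'
from meas import *; import pickle; c=pickle.load(open('c6.pkl','rb'))
f=lambda x,y,z: at(c,x/1.25,y/1.25,z)[:2]*1000
for n,k in dict(Q=[(323,127),(431,126),(429,264),(331,264)],S=[(466,131),(573,137),(551,271),(453,268)]).items():
    p=np.array([f(x,y,.062) for x,y in k]); print(n,np.round(p.mean(0),1),np.round(p,0).tolist())
    e=p[1]-p[0]; print('top edge ang',np.degrees(np.arctan2(e[1],e[0]))); e=p[3]-p[0]; print('side',np.degrees(np.arctan2(e[1],e[0])), 'R side',np.degrees(np.arctan2(*(p[2]-p[1])[::-1])))
for n,k in dict(Q=[(371,175),(384,174),(384,228),(372,229)],S=[(509,180),(525,180),(517,235),(503,233)],P=[(372,38),(386,40)]).items():
    p=np.array([f(x,y,.088) for x,y in k]); print('grip',n,np.round(p.mean(0),1),np.round(p,0).tolist())
p=[f(321,91,.062),f(434,97,.062)];print('P',np.round(p,0))
E
```

```text
Q [ 427. -202.] [[504.0, -138.0], [510.0, -257.0], [350.0, -267.0], [344.0, -146.0]]
top edge ang -86.77562252168556
side -177.02843940450703 R side -176.40914455820499
S [ 426.8 -356.4] [[507.0, -296.0], [506.0, -415.0], [348.0, -418.0], [346.0, -297.0]]
top edge ang -90.31160918115383
side -179.61246125844968 R side -178.76512052079858
grip Q [ 428.2 -202.1] [[457.0, -194.0], [459.0, -208.0], [399.0, -210.0], [398.0, -197.0]]
grip S [ 429.3 -351.7] [[459.0, -343.0], [460.0, -360.0], [398.0, -360.0], [400.0, -344.0]]
grip P [ 587.6 -197.7] [[588.0, -191.0], [587.0, -205.0]]
P [[ 540. -136.]
 [ 540. -258.]]
```

```bash
python3 -m handwheel '[[[-0.0018,0.04,-0.017,0,0,0],[-0.0018,0.08,-0.017,0,0,0],[-0.0018,0.12,-0.017,0,0,0],[-0.0018,0.16,-0.017,0,0,0],[-0.0018,0.2,-0.017,0,0,0],[-0.0018,0.24,-0.017,0,0,0],[-0.0018,0.26,-0.017,0,0,0],[-0.0018,0.27,-0.017,0,0,0],[-0.0018,0.28,-0.017,0,0,0],[-0.0018,0.286,-0.017,0,0,0],[-0.0018,0.286,-0.017,0,0,0],[-0.0018,0.286,-0.017,0,0,0]]]' -0.2
python3 -m handwheel '[[[0,0,0,0,0,0],[0,0,0,0,0,0],[0,0,0,0,0,0],[0,0,0,0,0,0],[0,0,0,0,0,0],[0,0,0,0,0,0],[0,0,0,0,0,0],[0,0,0,0,0,0]]]' -1 25
python3 -c "
from h import *
st()"
```

```text
clock: 14.27
tool_pos: [0.4275, -0.2021, 0.0676]
eef_rot: [-0.016, 0.707, -0.707, 0.016]
contact_force: [0.2, -1.7, -0.1]
opening: 0.401
clock: 14.93
tool_pos: [0.4277, -0.2019, 0.068]
eef_rot: [0.016, -0.707, 0.707, -0.017]
contact_force: [0.0, 0.1, 6.3]
opening: 0.156
t 14.93 pos [ 0.4277 -0.2019  0.068 ] F [0.01 0.09 6.32] M [0.17 0.16 0.08] op 0.156
[[-0.999, 0.001, 0.046], [-0.046, -0.0, -0.999], [-0.001, -1.0, 0.0]]
```

```bash
python3 -m handwheel '[[[0,-0.005,0,0,0,0],[0,-0.015,0,0,0,0],[0,-0.035,0,0,0,0],[0,-0.06,0,0,0,0],[0,-0.09,0,0,0,0],[0,-0.12,0,0,0,0],[0,-0.13,0.03,0,0,0],[0,-0.13,0.06,0,0,0],[0,-0.13,0.09,0,0,0],[0,-0.13,0.13,0,0,0],[0,-0.13,0.16,0,0,0],[0,-0.13,0.16,0,0,0]]]'
python3 -m handwheel '[[[0,0,0,0,0,0],[0,0,0,0,0,0],[0,0,0,0,0,0]]]'
python3 - <<'E'
from h import *
st(); a=snapshot('scene')[:,:,::-1]; b=snapshot('top')[:,:,::-1]
f=lambda im,l,t,w,h:cv2.resize(im[t:t+h,l:l+w],(400,400),interpolation=cv2.INTER_CUBIC)
cv2.imwrite('pics/m7.png',np.hstack([f(a,200,140,120,120),f(b,350,130,130,130)]))
for cam in ['scene','top']:
  for th in ['coupling_1','pulley','bearing']: print(cam,th,[(np.round(b['bbox']).tolist(),round(b['confidence'],2)) for b in boxes_of(th,cam)])
E
```

```text
clock: 15.93
tool_pos: [0.4331, -0.3698, 0.1983]
eef_rot: [0.013, -0.704, 0.71, -0.014]
contact_force: [0.5, -1.1, -0.4]
opening: 0.155
clock: 16.18
tool_pos: [0.4346, -0.3597, 0.1971]
eef_rot: [-0.017, 0.708, -0.706, 0.016]
contact_force: [0.1, 0.3, -1.2]
opening: 0.157
t 16.18 pos [ 0.4346 -0.3597  0.1971] F [ 0.13  0.31 -1.19] M [-0.01  0.13 -0.01] op 0.157
[[-0.999, -0.001, 0.047], [-0.047, 0.002, -0.999], [0.001, -1.0, -0.002]]
scene coupling_1 [([256.0, 179.0, 309.0, 223.0], 0.53)]
scene pulley [([283.0, 194.0, 292.0, 204.0], 0.62), ([319.0, 192.0, 345.0, 217.0], 0.23)]
scene bearing [([215.0, 204.0, 277.0, 243.0], 0.5)]
top coupling_1 []
top pulley [([387.0, 231.0, 408.0, 244.0], 0.51)]
top bearing [([281.0, 165.0, 354.0, 204.0], 0.73)]
```

View pics/m7.png

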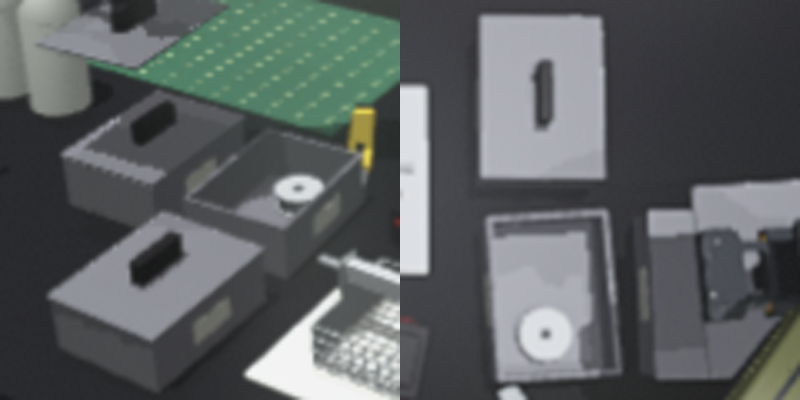

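```bash
python3 -m handwheel '[[[0,0,-0.03,0,0,0],[0,0,-0.06,0,0,0],[0,0,-0.09,0,0,0],[0,0,-0.13,0,0,0],[0,0,-0.16,0,0,0],[0,0.02,-0.16,0,0,0],[0,0.05,-0.16,0,0,0],[0,0.08,-0.16,0,0,0],[0,0.1,-0.16,0,0,0],[0,0.105,-0.16,0,0,0],[0,0.105,-0.16,0,0,0]]]'
python3 -m handwheel '[[[0,0.005,0,0,0,0],[0,0.01,0,0,0,0],[0,0.015,0,0,0,0],[0,0.02,0,0,0,0],[0,0.025,0,0,0,0],[0,0.026,0,0,0,0],[0,0.026,0,0,0,0]]]'
python3 -c "
from h import *
st()"
```

```text
clock: 17.5
tool_pos: [0.4267, -0.2018, 0.0916]
eef_rot: [-0.017, 0.707, -0.706, 0.015]
contact_force: [0.7, -0.8, -0.4]
opening: 0.159
clock: 18.08
tool_pos: [0.4277, -0.2021, 0.0672]
eef_rot: [0.016, -0.707, 0.707, -0.017]
contact_force: [0.4, 0.5, 8.7]
opening: 0.154
t 18.08 pos [ 0.4277 -0.2021  0.0672] F [0.37 0.48 8.7 ] M [0.15 0.33 0.04] op 0.154
[[-0.999, 0.002, 0.046], [-0.046, 0.0, -0.999], [-0.002, -1.0, 0.0]]
```

```bash
python3 -m handwheel '[[[0,0,0,0,0,0],[0,0,0,0,0,0],[0,0,0,0,0,0],[0,0,0,0,0,0],[0,-0.02,0,0,0,0],[0,-0.05,0,0,0,0],[0,-0.09,0,0,0,0],[-0.03,-0.1,0.001,0,0,0],[-0.07,-0.1,0.002,0,0.01,0],[-0.11,-0.1,0.003,0,0.015,0],[-0.15,-0.1,0.004,0,0.015,0],[-0.192,-0.1,0.005,0,0.015,0]]]' -0.2
python3 -m handwheel '[[[0,0,0,0,0,0],[0,0,0,0,0,0],[0,0,0,0,0,0]]]'
python3 - <<'E'
from h import *
go([.62,-.198,.067],Mz(180)); save('wrist','w8',1)
im=cv2.imread('pics/w8.png'); cv2.imwrite('pics/w8.png',im[100:400,150:490])
E
```

```text
clock: 19.08
tool_pos: [0.6203, -0.1975, 0.1666]
eef_rot: [0.0, 0.707, -0.707, -0.001]
contact_force: [1.1, -0.7, -0.6]
opening: 0.4
clock: 19.33
tool_pos: [0.6177, -0.1983, 0.1657]
eef_rot: [-0.0, 0.707, -0.707, -0.002]
contact_force: [-0.3, -0.5, -0.3]
opening: 0.399
t 19.33 pos [ 0.6177 -0.1983  0.1657] F [-0.25 -0.47 -0.35] M [-0.06  0.21  0.01] op 0.399
[[-1.0, -0.002, -0.002], [0.002, 0.0, -1.0], [0.002, -1.0, -0.0]]
shift [-0.0025  0.0987 -0.0003]
turn [ 0.0001 -0.0006  0.0007]
```

View pics/w8.png

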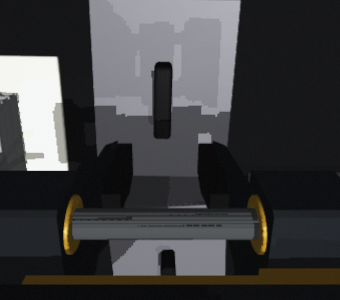

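The P grip runs along crop x≈163, centred between the fingers; next I'm checking where it lies along x.

```bash
python3 - <<'E'
from h import *
c=get_calibration('wrist')
for u,v in [(157,62),(171,62),(155,128),(171,128)]: print(np.round(at(c,u+150,v+100,.088),4))
for u,v in [(90,0),(242,0)]: print(np.round(at(c,u+150,v+100,.062),4))
E
```

```text
[ 0.6543 -0.1936  0.088 ]
[ 0.6543 -0.2041  0.088 ]
[ 0.6009 -0.1914  0.088 ]
[ 0.6008 -0.2043  0.088 ]
[ 0.6987 -0.1409  0.062 ]
[ 0.6983 -0.2602  0.062 ]
```

```bash
python3 -m handwheel '[[[-0.005,0.03,0,0,0,0],[-0.005,0.06,0,0,0,0],[-0.005,0.085,0,0,0,0],[-0.005,0.095,0,0,0,0],[-0.005,0.099,0,0,0,0],[-0.005,0.099,0,0,0,0],[-0.005,0.099,0,0,0,0]]]' -0.2
python3 -m handwheel '[[[0,0,0,0,0,0],[0,0,0,0,0,0],[0,0,0,0,0,0],[0,0,0,0,0,0],[0,0,0,0,0,0],[0,0,0,0,0,0],[0,0,0,0,0,0]]]' -1 25
python3 -m handwheel '[[[0,-0.005,0,0,0,0],[0,-0.015,0,0,0,0],[0,-0.035,0,0,0,0],[0,-0.06,0,0,0,0],[0,-0.09,0,0,0,0],[0,-0.12,0,0,0,0],[0,-0.13,0.03,0,0,0],[0,-0.13,0.06,0,0,0],[0,-0.13,0.09,0,0,0],[0,-0.13,0.13,0,0,0],[0,-0.13,0.16,0,0,0],[0,-0.13,0.16,0,0,0]]]'
python3 -m handwheel '[[[0,0,0,0,0,0],[0,0,0,0,0,0]]]'
python3 - <<'E'
from h import *
st(); a=snapshot('scene')[:,:,::-1]; b=snapshot('top')[:,:,::-1]
f=lambda im,l,t,w,h:cv2.resize(im[t:t+h,l:l+w],(400,400),interpolation=cv2.INTER_CUBIC)
cv2.imwrite('pics/m9.png',np.hstack([f(a,200,140,120,120),f(b,350,130,130,130)]))
for cam in ['scene','top']:
  for th in ['coupling_1','pulley','bearing']: print(cam,th,[(np.round(b['bbox']).tolist(),round(b['confidence'],2)) for b in boxes_of(th,cam)])
E
```

```text
clock: 19.97
tool_pos: [0.6243, -0.1991, 0.0689]
eef_rot: [-0.001, -0.707, 0.707, 0.0]
contact_force: [-0.1, 0.2, 1.0]
opening: 0.399
clock: 20.55
tool_pos: [0.6246, -0.1981, 0.0684]
eef_rot: [0.001, 0.707, -0.707, -0.0]
contact_force: [-0.4, 0.5, 5.4]
opening: 0.156
clock: 21.55
tool_pos: [0.6198, -0.3683, 0.1984]
eef_rot: [-0.003, -0.704, 0.71, 0.005]
contact_force: [-0.4, -1.0, -0.8]
opening: 0.156
clock: 21.72
tool_pos: [0.6237, -0.3574, 0.1974]
eef_rot: [0.0, 0.708, -0.707, -0.001]
contact_force: [-0.4, 1.0, -1.3]
opening: 0.156
t 21.72 pos [ 0.6237 -0.3574  0.1974] F [-0.39  0.99 -1.3 ] M [ 0.07  0.14 -0.04] op 0.156
[[-1.0, -0.0, -0.001], [0.001, 0.001, -1.0], [0.0, -1.0, -0.001]]
scene coupling_1 []
scene pulley [([364.0, 216.0, 393.0, 232.0], 0.2)]
scene bearing [([240.0, 233.0, 247.0, 240.0], 0.44)]
top coupling_1 []
top pulley []
top bearing [([383.0, 146.0, 398.0, 166.0], 0.61)]
```

View pics/m9.png

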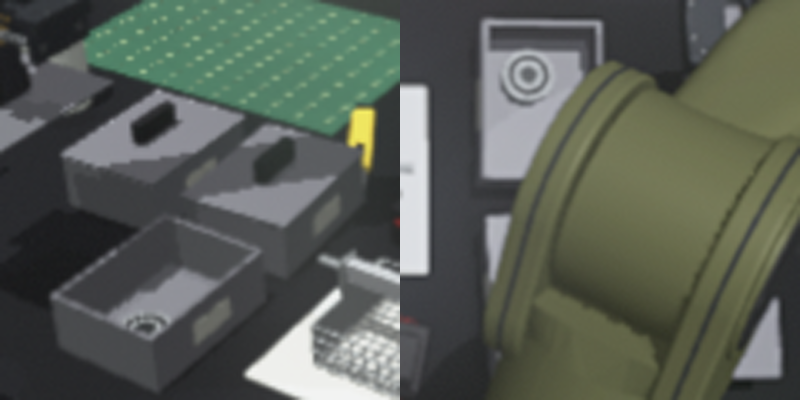

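Tub P holds the bearing, so the couplings must be in S. I'm putting this lid back and moving to S.

```bash
python3 -m handwheel '[[[0,0,-0.03,0,0,0],[0,0,-0.06,0,0,0],[0,0,-0.09,0,0,0],[0,0,-0.13,0,0,0],[0,0,-0.16,0,0,0],[0,0.02,-0.16,0,0,0],[0,0.05,-0.16,0,0,0],[0,0.08,-0.16,0,0,0],[0,0.1,-0.16,0,0,0],[0,0.105,-0.16,0,0,0],[0,0.105,-0.16,0,0,0]]]'
python3 -m handwheel '[[[0,0.005,0,0,0,0],[0,0.01,0,0,0,0],[0,0.015,0,0,0,0],[0,0.02,0,0,0,0],[0,0.024,0,0,0,0],[0,0.026,0,0,0,0],[0,0.026,0,0,0,0]]]'
python3 -m handwheel '[[[0,0,0,0,0,0],[0,0,0,0,0,0],[0,0,0,0,0,0],[0,0,0,0,0,0],[0,-0.02,0,0,0,0],[0,-0.05,0,0,0,0],[0,-0.09,0,0,0,0],[0.03,-0.11,0.02,0,0,0],[0.06,-0.11,0.05,0,0,0],[0.09,-0.11,0.08,0,0,0],[0.12,-0.11,0.12,0,0,0],[0.15,-0.11,0.155,0,0,0]]]' -0.2
python3 -m handwheel '[[[0.02,0,0,0,0,0],[0.04,0,0,0,0,0],[0.04,0,0,0,0,0],[0.04,0,0,0,0,0],[0.04,0,0,0,0,0]]]'
python3 - <<'E'
from h import *
go([.428,-.353,.067],Mz(180.7))
im=snapshot('wrist'); c=get_calibration('wrist'); m=cv2.cvtColor(im,cv2.COLOR_RGB2GRAY)
cv2.imwrite('pics/w10.png',im[100:400,150:490,::-1]); a=snapshot('scene'); cv2.imwrite('pics/s10.png',a[120:270,200:330,::-1])
cv2.imwrite('pics/m10.png',np.hstack([im[100:400,150:490,::-1],cv2.resize(a[140:260,200:320,::-1],(300,300))]))
E
```

```text
clock: 23.03
tool_pos: [0.6231, -0.1977, 0.0911]
eef_rot: [-0.001, 0.707, -0.707, -0.001]
contact_force: [0.0, -0.1, -0.9]
opening: 0.153
clock: 23.62
tool_pos: [0.6242, -0.1982, 0.0682]
eef_rot: [0.001, 0.707, -0.707, -0.0]
contact_force: [-3.0, 1.9, 10.5]
opening: 0.152
clock: 24.62
tool_pos: [0.4818, -0.3432, 0.1767]
eef_rot: [-0.0, -0.707, 0.707, 0.0]
contact_force: [0.3, -1.4, -0.1]
opening: 0.4
clock: 25.03
tool_pos: [0.4445, -0.3417, 0.1765]
eef_rot: [-0.001, -0.707, 0.707, -0.0]
contact_force: [1.7, 0.8, 0.1]
opening: 0.397
t 25.03 pos [ 0.4445 -0.3417  0.1765] F [1.71 0.82 0.14] M [0.01 0.18 0.01] op 0.397
[[-1.0, 0.001, -0.0], [0.0, -0.0, -1.0], [-0.001, -1.0, 0.0]]
shift [0.0167 0.1094 0.0113]
turn [-0.     -0.0039 -0.0005]
```

View pics/m10.png

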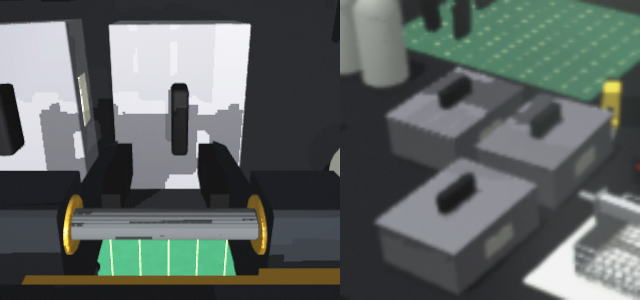

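```bash
python3 - <<'E'
from h import *
c=get_calibration('wrist')
for u,v in [(172,84),(187,84),(172,145),(187,145)]: print(np.round(at(c,u+150,v+100,.088),4))
for u,v in [(110,25),(250,23)]: print(np.round(at(c,u+150,v+100,.062),4))
E
```

```text
[ 0.4625 -0.3479  0.088 ]
[ 0.4625 -0.3599  0.088 ]
[ 0.4087 -0.3484  0.088 ]
[ 0.4088 -0.3612  0.088 ]
[ 0.5068 -0.2962  0.062 ]
[ 0.5085 -0.4134  0.062 ]
```

```bash
python3 -m handwheel '[[[0.0145,0.03,0.0128,0,-0.003,0],[0.0145,0.06,0.0128,0,-0.003,0],[0.0145,0.085,0.0128,0,-0.003,0],[0.0145,0.1,0.0128,0,-0.003,0],[0.0145,0.1085,0.0128,0,-0.003,0],[0.0145,0.1085,0.0128,0,-0.003,0],[0.0145,0.1085,0.0128,0,-0.003,0],[0.0145,0.1085,0.0128,0,-0.003,0]]]' -0.2
python3 -m handwheel '[[[0,0,0,0,0,0],[0,0,0,0,0,0],[0,0,0,0,0,0],[0,0,0,0,0,0],[0,0,0,0,0,0],[0,0,0,0,0,0],[0,0,0,0,0,0]]]' -1 25
python3 -m handwheel '[[[0,-0.005,0,0,0,0],[0,-0.015,0,0,0,0],[0,-0.035,0,0,0,0],[0,-0.06,0,0,0,0],[0,-0.08,0,0,0,0],[0,-0.08,0,0,0,0],[-0.03,-0.08,0.003,0,0,0],[-0.07,-0.08,0.005,0,0,0],[-0.11,-0.08,0.008,0,0,0],[-0.15,-0.08,0.01,0,0,0],[-0.195,-0.08,0.01,0,0,0],[-0.195,-0.08,0.01,0,0,0]]]'
python3 -m handwheel '[[[0,0,0,0,0,0],[0,0,0,0,0,0],[0,0,0,0,0,0]]]'
python3 - <<'E'
from h import *
st(); a=snapshot('scene')[:,:,::-1]; b=snapshot('top')[:,:,::-1]
f=lambda im,l,t,w,h:cv2.resize(im[t:t+h,l:l+w],(400,400),interpolation=cv2.INTER_CUBIC)
cv2.imwrite('pics/m11.png',np.hstack([f(a,200,140,120,120),f(b,370,130,130,130)]))
for cam in ['scene','top']:
  for th in ['coupling_1']: print(cam,th,[(np.round(b['bbox']).tolist(),round(b['confidence'],2)) for b in boxes_of(th,cam)])
E
```

```text
clock: 25.8
tool_pos: [0.4293, -0.3553, 0.0689]
eef_rot: [0.002, -0.707, 0.708, -0.004]
contact_force: [-0.2, 0.0, -0.4]
opening: 0.398
clock: 26.38
tool_pos: [0.4287, -0.3549, 0.0685]
eef_rot: [0.002, -0.707, 0.707, -0.003]
contact_force: [0.2, 0.5, 6.0]
opening: 0.155
clock: 27.38
tool_pos: [0.6325, -0.3593, 0.1468]
eef_rot: [-0.003, 0.707, -0.707, 0.009]
contact_force: [1.1, 1.5, -1.0]
opening: 0.155
clock: 27.63
tool_pos: [0.621, -0.364, 0.1475]
eef_rot: [-0.003, 0.707, -0.707, 0.001]
contact_force: [-0.2, 1.0, -0.9]
opening: 0.151
t 27.63 pos [ 0.621  -0.364   0.1475] F [-0.24  1.04 -0.92] M [-0.04  0.23 -0.  ] op 0.151
[[-1.0, -0.003, 0.005], [-0.005, 0.0, -1.0], [0.003, -1.0, -0.0]]
scene coupling_1 [([243.0, 184.0, 252.0, 194.0], 0.68), ([232.0, 189.0, 241.0, 192.0], 0.53)]
top coupling_1 [([379.0, 137.0, 414.0, 189.0], 0.4)]
```

View pics/m11.png

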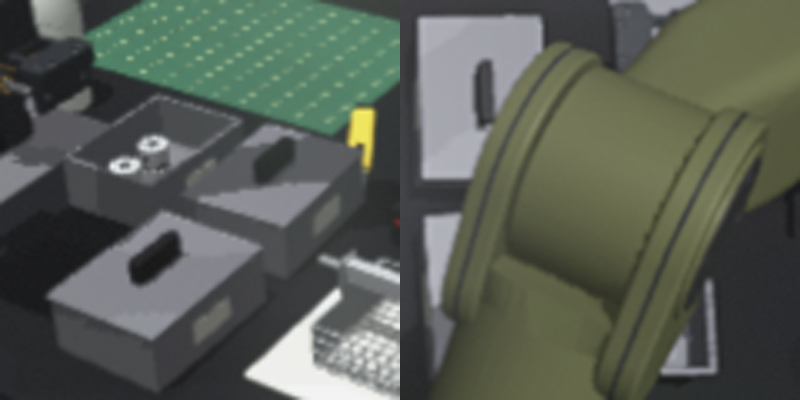

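```bash
python3 -m handwheel '[[[-0.004,0.02,0,0,0,0],[-0.004,0.05,0,0,0,0],[-0.004,0.08,0,0,0,0],[-0.004,0.105,0,0,0,0],[-0.004,0.115,0,0,0,0],[-0.004,0.12,0,0,0,0],[-0.004,0.125,0,0,0,0],[-0.004,0.129,0,0,0,0],[-0.004,0.132,0,0,0,0],[-0.004,0.132,0,0,0,0],[-0.004,0.132,0,0,0,0]]]'
python3 -c "
from h import *
st()"
```

```text
clock: 28.75
tool_pos: [0.6279, -0.3635, 0.0168]
eef_rot: [0.002, -0.707, 0.707, -0.003]
contact_force: [-0.2, -1.1, -1.4]
opening: 0.155
t 28.75 pos [ 0.6279 -0.3635  0.0168] F [-0.18 -1.11 -1.42] M [-0.01  0.15 -0.  ] op 0.155
[[-1.0, 0.001, 0.008], [-0.008, -0.001, -1.0], [-0.001, -1.0, 0.001]]
```

Lower the last 1.5 mm, release, rise, and go over tub S to look.

```bash
python3 -m handwheel '[[[0,0.001,0,0,0,0],[0,0.002,0,0,0,0],[0,0.002,0,0,0,0]]]'
python3 -m handwheel '[[[0,0,0,0,0,0],[0,0,0,0,0,0],[0,0,0,0,0,0],[0,0,0,0,0,0],[0,-0.02,0,0,0,0],[0,-0.05,0,0,0,0],[0,-0.09,0,0,0,0],[0,-0.13,0,0,0,0],[0,-0.17,0,0,0,0],[0.03,-0.2,0,0,0,0],[0.07,-0.23,0,0,0,0],[0.11,-0.25,0,0,0,0]]]' -0.2
python3 -m handwheel '[[[0.04,0,0,0,0,0],[0.08,0,0,0,0,0],[0.1,0,0,0,0,0],[0.1,0,0,0,0,0],[0.1,0,0,0,0,0],[0.1,0,0,0,0,0]]]'
python3 - <<'E'
from h import *; import pickle
st(); c=get_calibration('wrist'); im=snapshot('wrist'); pickle.dump((c,im),open('c12.pkl','wb'))
for th in ['coupling_1','tub_a','lid_a']:
  for b in boxes_of(th,'wrist'): 
    l,t,rr,bb=b['bbox']; print(th,np.round(b['bbox']),round(b['confidence'],2),np.round(at(c,(l+rr)/2,(t+bb)/2,.04),3))
cv2.imwrite('pics/w12.png',cv2.resize(im[0:260,180:460,::-1],None,fx=2,fy=2,interpolation=cv2.INTER_CUBIC))
E
```

```text
clock: 29.0
tool_pos: [0.628, -0.3636, 0.0156]
eef_rot: [0.002, -0.707, 0.707, -0.003]
contact_force: [-1.0, 1.4, 5.7]
opening: 0.153
clock: 30.0
tool_pos: [0.5283, -0.3643, 0.2605]
eef_rot: [0.002, -0.706, 0.708, -0.005]
contact_force: [0.4, -1.0, 0.9]
opening: 0.398
clock: 30.5
tool_pos: [0.4295, -0.3647, 0.2583]
eef_rot: [0.003, -0.707, 0.707, -0.004]
contact_force: [-0.7, 0.6, 0.3]
opening: 0.401
t 30.50 pos [ 0.4295 -0.3647  0.2583] F [-0.68  0.64  0.31] M [ 0.02  0.2  -0.03] op 0.401
[[-1.0, 0.001, 0.009], [-0.009, -0.0, -1.0], [-0.001, -1.0, 0.0]]
coupling_1 [297. 160. 322. 188.] 0.64 [ 0.426 -0.359  0.04 ]
tub_a [219. 104. 240. 228.] 0.77 [ 0.435 -0.261  0.04 ]
tub_a [255. 106. 359. 236.] 0.7 [ 0.43  -0.356  0.04 ]
tub_a [120.   3. 227.  81.] 0.61 [ 0.571 -0.211  0.04 ]
lid_a [ 89.   0. 215.  71.] 0.85 [ 0.577 -0.189  0.04 ]
lid_a [106. 101. 233. 240.] 0.56 [ 0.429 -0.187  0.04 ]
```

View pics/w12.png

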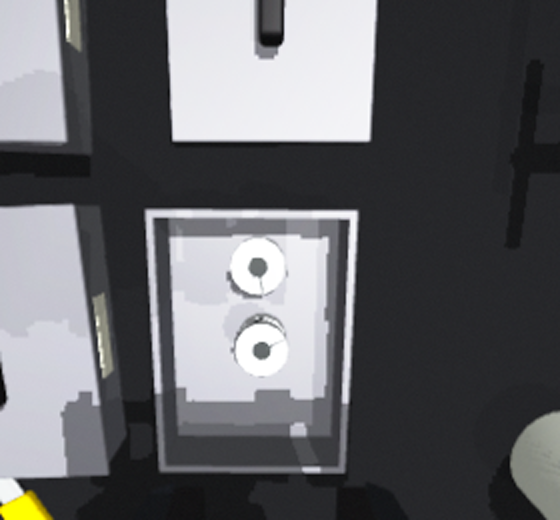

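Only two couplings are in tub S, with top-face centres at crop (257,267) and (261,350), and the lid lies flat on the bench beyond it.

```bash
python3 - <<'E'
from h import *; import pickle
c,im=pickle.load(open('c12.pkl','rb'))
for u,v in [(257,267),(261,350)]:
    p=at(c,180+u/2,v/2,.048); print(np.round(p,4)); go([p[0],p[1],.025],Mz(180))
for u,v in [(146,210),(358,210),(345,471),(160,470)]: print('tub',np.round(at(c,180+u/2,v/2,.058),4))
E
```

```text
[ 0.4758 -0.3577  0.048 ]
t 30.70 pos [ 0.4293 -0.3646  0.2579] F [ 0.35 -1.02 -0.94] M [-0.05  0.17  0.06] op 0.400
[[-1.0, 0.0, 0.01], [-0.01, -0.0, -1.0], [-0.0, -1.0, 0.0]]
shift [-0.0465  0.2329 -0.0064]
turn [-0.      0.0031 -0.    ]
[ 0.4268 -0.3603  0.048 ]
t 30.70 pos [ 0.4293 -0.3646  0.2579] F [ 0.35 -1.02 -0.94] M [-0.05  0.17  0.06] op 0.400
[[-1.0, 0.0, 0.01], [-0.01, -0.0, -1.0], [-0.0, -1.0, 0.0]]
shift [ 0.0025  0.2329 -0.0043]
turn [-0.      0.0031 -0.    ]
tub [ 0.5067 -0.2972  0.058 ]
tub [ 0.5077 -0.413   0.058 ]
tub [ 0.3523 -0.4132  0.058 ]
tub [ 0.3519 -0.2977  0.058 ]
```

```bash
python3 -m handwheel '[[[-0.03,0.03,-0.003,0,0.003,0],[-0.0455,0.07,-0.0062,0,0.003,0],[-0.0455,0.11,-0.0062,0,0.003,0],[-0.0455,0.14,-0.0062,0,0.003,0],[-0.0455,0.16,-0.0062,0,0.003,0],[-0.0455,0.175,-0.0062,0,0.003,0],[-0.0455,0.19,-0.0062,0,0.003,0],[-0.0455,0.205,-0.0062,0,0.003,0],[-0.0455,0.22,-0.0062,0,0.003,0],[-0.0455,0.23,-0.0062,0,0.003,0],[-0.0455,0.234,-0.0062,0,0.003,0],[-0.0455,0.234,-0.0062,0,0.003,0]]]' 0.1
python3 -m handwheel '[[[0,0,0,0,0,0],[0,0,0,0,0,0],[0,0,0,0,0,0],[0,0,0,0,0,0],[0,0,0,0,0,0],[0,0,0,0,0,0],[0,0,0,0,0,0]]]' -1 20
python3 -m handwheel '[[[0,-0.01,0,0,0,0],[0,-0.03,0,0,0,0],[0,-0.06,0,0,0,0],[0,-0.09,0,0,0,0],[0,-0.12,0,0,0,0],[0,-0.15,0,0,0,0],[0,-0.18,0,0,0,0],[0,-0.18,0,0,0,0],[0,-0.18,0,0,0,0]]]'
python3 - <<'E'
from h import *
go([.582,.067,.032],Mz(178.6)); print(r.get_state()['q'])
E
```

```text
clock: 31.7
tool_pos: [0.4734, -0.3578, 0.0232]
eef_rot: [0.0, 0.707, -0.707, -0.001]
contact_force: [0.2, -0.7, -0.7]
opening: 0.553
clock: 32.28
tool_pos: [0.474, -0.3585, 0.025]
eef_rot: [-0.001, -0.707, 0.707, 0.0]
contact_force: [-0.2, 1.0, 5.7]
opening: 0.359
clock: 33.03
tool_pos: [0.474, -0.3589, 0.2062]
eef_rot: [-0.002, -0.706, 0.708, -0.0]
contact_force: [-0.2, -0.1, -1.7]
opening: 0.359
t 33.03 pos [ 0.474  -0.3589  0.2062] F [-0.15 -0.07 -1.69] M [-0.03  0.19 -0.  ] op 0.359
[[-1.0, 0.003, -0.002], [0.002, -0.002, -1.0], [-0.003, -1.0, 0.002]]
shift [-0.1068  0.1736 -0.4264]
turn [-0.0006  0.0072 -0.0009]
[ 0.30510203  0.73479664  0.47721133  1.71958095 -0.44694511  0.79366152
 -0.57801632]
```

```bash
python3 -m handwheel '[[[-0.01,0,-0.03,0,0,0],[-0.02,0,-0.07,0,0,0],[-0.03,0,-0.11,0,0,0],[-0.04,0,-0.15,0,0,0],[-0.05,0,-0.19,0,0,0],[-0.06,0,-0.23,0,0.003,0],[-0.07,0,-0.27,0,0.005,0],[-0.08,0,-0.31,0,0.007,0],[-0.09,0,-0.35,0,0.007,0],[-0.1,0,-0.38,0,0.007,0],[-0.107,0,-0.41,0,0.007,0],[-0.107,0,-0.426,0,0.007,0]]]'
python3 -m handwheel '[[[0,0,0,0,0,0],[0,0.03,0,0,0,0],[0,0.05,0,0,0,0],[0,0.06,0,0,0,0],[0,0.06,0,0,0,0],[0,0.06,0,0,0,0]]]'
python3 - <<'E'
from h import *; import pickle
go([.582,.067,.032],Mz(178.6))
c=get_calibration('wrist'); im=snapshot('wrist'); pickle.dump((c,im),open('c13.pkl','wb'))
print([(np.round(b['bbox']),round(b['confidence'],2)) for b in boxes_of('basket','wrist')])
# expected bar ends in view
a=np.deg2rad(-1.4); u=np.array([-np.sin(a),np.cos(a)])
im=im[:,:,::-1].copy()
for s in (-.107,-.075,0,.075,.107):
    P=[*(np.array([.553,.038])+u*s),.086 if abs(s)<.1 else .076]; q=proj(c,P); print(s,np.round(q)); cv2.circle(im,(int(q[0]),int(q[1])),2,(0,0,255),-1)
cv2.imwrite('pics/w13.png',cv2.resize(im,(800,500)))
E
```

```text
clock: 34.03
tool_pos: [0.581, 0.0732, 0.2022]
eef_rot: [0.005, 0.708, -0.706, -0.007]
contact_force: [-0.6, 0.4, -0.9]
opening: 0.359
clock: 34.53
tool_pos: [0.5807, 0.0663, 0.144]
eef_rot: [-0.008, -0.707, 0.707, 0.009]
contact_force: [-0.8, -0.5, -0.6]
opening: 0.357
t 34.53 pos [0.5807 0.0663 0.144 ] F [-0.78 -0.45 -0.56] M [-0.02  0.1  -0.01] op 0.357
[[-1.0, -0.001, -0.025], [0.025, -0.001, -1.0], [0.001, -1.0, 0.001]]
shift [-0.0014  0.112  -0.0008]
turn [-0.0003 -0.0003  0.0004]
[(array([211., 156., 492., 296.]), 0.8)]
-0.107 [488. 246.]
-0.075 [452. 252.]
0 [352. 252.]
0.075 [252. 252.]
0.107 [214. 246.]
```

View pics/w13.png

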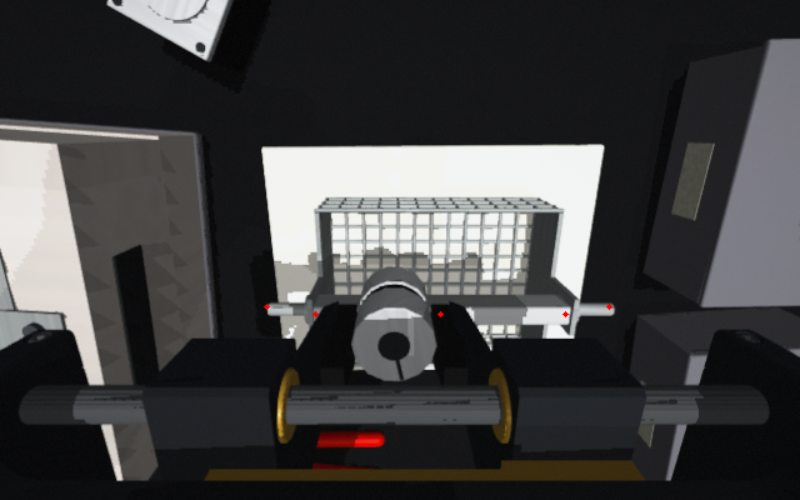

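The overlay dots sit on the pins, so the basket is where I expected. I'm lowering the first coupling on the +x side.

```bash
python3 -m handwheel '[[[-0.0014,0.02,0,0,0,0],[-0.0014,0.04,0,0,0,0],[-0.0014,0.06,0,0,0,0],[-0.0014,0.075,0,0,0,0],[-0.0014,0.085,0,0,0,0],[-0.0014,0.093,0,0,0,0],[-0.0014,0.1,0,0,0,0],[-0.0014,0.106,0,0,0,0],[-0.0014,0.11,0,0,0,0],[-0.0014,0.112,0,0,0,0],[-0.0014,0.112,0,0,0,0],[-0.0014,0.112,0,0,0,0]]]'
python3 -c "
from h import *
st()"
```

```text
clock: 35.63
tool_pos: [0.5828, 0.0675, 0.0326]
eef_rot: [0.009, 0.707, -0.707, -0.008]
contact_force: [-0.3, -0.9, -0.1]
opening: 0.359
t 35.63 pos [0.5828 0.0675 0.0326] F [-0.25 -0.86 -0.11] M [-0.01  0.15  0.02] op 0.359
[[-1.0, 0.001, -0.024], [0.024, 0.0, -1.0], [-0.001, -1.0, -0.0]]
```

```bash
python3 -m handwheel '[[[0,0.001,0,0,0,0],[0,0.0015,0,0,0,0],[0,0.0015,0,0,0,0]]]'
python3 -m handwheel '[[[0,0,0,0,0,0],[0,0,0,0,0,0],[0,0,0,0,0,0],[0,0,0,0,0,0],[0,-0.01,0,0,0,0],[0,-0.03,0,0,0,0],[0,-0.05,0,0,0,0],[0,-0.08,0,0,0,0],[0,-0.12,0,0,0,0],[0,-0.16,0,0,0,0],[0,-0.18,0,0,0,0],[0,-0.18,0,0,0,0]]]' -0.04
python3 -m handwheel '[[[0.01,0,0.03,0,0,0],[0.02,0,0.07,0,0,0],[0.04,0,0.11,0,0,0],[0.05,0,0.15,0,-0.002,0],[0.07,0,0.19,0,-0.004,0],[0.08,0,0.23,0,-0.006,0],[0.1,0,0.27,0,-0.008,0],[0.12,0,0.31,0,-0.008,0],[0.13,0,0.35,0,-0.008,0],[0.15,0,0.38,0,-0.008,0],[0.156,0,0.41,0,-0.008,0],[0.156,0,0.42,0,-0.008,0]]]' 0.1
python3 -m handwheel '[[[0,0,0,0,0,0],[0,0,0,0,0,0],[0,0,0,0,0,0]]]'
python3 - <<'E'
from h import *
go([.4285,-.359,.025],Mz(180))
save('wrist','w14'); save('top','t14')
for cam in ('wrist','top'):
  c=get_calibration(cam)
  for b in boxes_of('coupling_1',cam):
    l,t,rr,bb=b['bbox']; print(cam,np.round(b['bbox']),round(b['confidence'],2),np.round(at(c,(l+rr)/2,(t+bb)/2,.04),3))
c=get_calibration('wrist'); print('exp',proj(c,[.4275,-.36,.048]))
E
```

```text
clock: 35.88
tool_pos: [0.5828, 0.0676, 0.0311]
eef_rot: [0.009, 0.707, -0.707, -0.008]
contact_force: [0.1, -0.8, 0.3]
opening: 0.358
clock: 36.88
tool_pos: [0.5856, 0.0669, 0.2165]
eef_rot: [0.012, 0.707, -0.707, -0.005]
contact_force: [-0.1, 0.0, -0.7]
opening: 0.48
clock: 37.88
tool_pos: [0.4122, -0.3549, 0.2112]
eef_rot: [-0.002, -0.706, 0.709, 0.003]
contact_force: [0.7, -0.5, 1.0]
opening: 0.548
clock: 38.13
tool_pos: [0.4175, -0.3461, 0.2101]
eef_rot: [-0.002, 0.708, -0.706, 0.001]
contact_force: [-0.6, -0.0, 1.0]
opening: 0.548
t 38.13 pos [ 0.4175 -0.3461  0.2101] F [-0.58 -0.02  1.  ] M [ 0.03  0.21 -0.03] op 0.548
[[-1.0, -0.001, 0.004], [-0.004, 0.003, -1.0], [0.001, -1.0, -0.003]]
shift [-0.011   0.1851  0.0134]
turn [0.0009 0.0014 0.0002]
wrist [313. 154. 341. 192.] 0.81 [ 0.427 -0.36   0.04 ]
wrist [224.  92. 250. 237.] 0.4 [ 0.434 -0.264  0.04 ]
top [339. 233. 360. 260.] 0.37 [ 0.37  -0.054  0.04 ]
exp [326.81525643 173.16545713]
```

Detection agrees with the expected spot (327,173), so I'm picking up the second coupling.

```bash
python3 -m handwheel '[[[-0.005,0.02,0.006,0,0.001,0],[-0.0105,0.05,0.0134,0,0.001,0],[-0.0105,0.08,0.0134,0,0.001,0],[-0.0105,0.105,0.0134,0,0.001,0],[-0.0105,0.12,0.0134,0,0.001,0],[-0.0105,0.135,0.0134,0,0.001,0],[-0.0105,0.15,0.0134,0,0.001,0],[-0.0105,0.165,0.0134,0,0.001,0],[-0.0105,0.178,0.0134,0,0.001,0],[-0.0105,0.185,0.0134,0,0.001,0],[-0.0105,0.185,0.0134,0,0.001,0],[-0.0105,0.185,0.0134,0,0.001,0]]]' 0.1
python3 -m handwheel '[[[0,0,0,0,0,0],[0,0,0,0,0,0],[0,0,0,0,0,0],[0,0,0,0,0,0],[0,0,0,0,0,0],[0,0,0,0,0,0],[0,0,0,0,0,0]]]' -1 20
python3 -m handwheel '[[[0,-0.01,0,0,0,0],[0,-0.03,0,0,0,0],[0,-0.06,0,0,0,0],[0,-0.09,0,0,0,0],[0,-0.12,0,0,0,0],[0,-0.15,0,0,0,0],[0,-0.18,0,0,0,0],[0,-0.18,0,0,0,0],[0,-0.18,0,0,0,0]]]'
python3 - <<'E'
from h import *
go([.524,.0087,.032],Mz(178.6))
E
```

```text
clock: 39.33
tool_pos: [0.4274, -0.3617, 0.0258]
eef_rot: [0.0, 0.707, -0.707, -0.0]
contact_force: [0.2, -0.4, 0.0]
opening: 0.549
clock: 39.92
tool_pos: [0.4277, -0.362, 0.0265]
eef_rot: [-0.001, -0.707, 0.707, 0.0]
contact_force: [0.1, 1.7, 6.1]
opening: 0.36
clock: 40.67
tool_pos: [0.4278, -0.3627, 0.2076]
eef_rot: [-0.002, -0.706, 0.708, -0.0]
contact_force: [-0.2, 0.4, -1.4]
opening: 0.358
t 40.67 pos [ 0.4278 -0.3627  0.2076] F [-0.25  0.38 -1.37] M [0.01 0.14 0.01] op 0.358
[[-1.0, 0.003, -0.002], [0.002, -0.002, -1.0], [-0.003, -1.0, 0.002]]
shift [-0.0951  0.1751 -0.372 ]
turn [-0.0007  0.0072 -0.001 ]
```

```bash
python3 -m handwheel '[[[-0.01,0,-0.03,0,0,0],[-0.02,0,-0.07,0,0,0],[-0.03,0,-0.11,0,0,0],[-0.04,0,-0.15,0,0,0],[-0.05,0,-0.19,0,0.003,0],[-0.06,0,-0.23,0,0.005,0],[-0.07,0,-0.27,0,0.007,0],[-0.08,0,-0.31,0,0.007,0],[-0.09,0,-0.34,0,0.007,0],[-0.0955,0,-0.36,0,0.007,0],[-0.0955,0,-0.371,0,0.007,0],[-0.0955,0,-0.371,0,0.007,0]]]'
python3 -m handwheel '[[[0,0,0,0,0,0],[0,0.03,0,0,0,0],[0,0.05,0,0,0,0],[0,0.06,0,0,0,0],[0,0.06,0,0,0,0],[0,0.06,0,0,0,0]]]'
python3 - <<'E'
from h import *
go([.524,.0087,.0325],Mz(178.6))
E
```

```text
clock: 41.67
tool_pos: [0.5223, 0.0117, 0.2044]
eef_rot: [0.006, 0.707, -0.707, -0.008]
contact_force: [0.0, 0.1, -0.1]
opening: 0.355
clock: 42.17
tool_pos: [0.523, 0.007, 0.1459]
eef_rot: [-0.009, -0.707, 0.707, 0.01]
contact_force: [-0.5, 0.0, -1.4]
opening: 0.358
t 42.17 pos [0.523  0.007  0.1459] F [-0.54  0.   -1.44] M [-0.02  0.18  0.04] op 0.358
[[-1.0, -0.001, -0.026], [0.026, -0.001, -1.0], [0.001, -1.0, 0.001]]
shift [-0.001   0.1134 -0.0018]
turn [-0.0002 -0.0006  0.0002]
```

```bash
python3 -m handwheel '[[[-0.001,0.02,-0.001,0,0,0],[-0.001,0.04,-0.0015,0,0,0],[-0.001,0.06,-0.0015,0,0,0],[-0.001,0.075,-0.0015,0,0,0],[-0.001,0.085,-0.0015,0,0,0],[-0.001,0.093,-0.0015,0,0,0],[-0.001,0.1,-0.0015,0,0,0],[-0.001,0.106,-0.0015,0,0,0],[-0.001,0.11,-0.0015,0,0,0],[-0.001,0.1125,-0.0015,0,0,0],[-0.001,0.113,-0.0015,0,0,0],[-0.001,0.113,-0.0015,0,0,0]]]'
python3 -m handwheel '[[[0,0,0,0,0,0],[0,0,0,0,0,0],[0,0,0,0,0,0],[0,0,0,0,0,0],[0,-0.01,0,0,0,0],[0,-0.03,0,0,0,0],[0,-0.05,0,0,0,0],[0,-0.08,0,0,0,0],[0,-0.12,0,0,0,0],[0,-0.16,0,0,0,0],[0,-0.2,0,0,0,0],[0,-0.22,0,0,0,0]]]' -0.04
python3 -m handwheel '[[[0.0,-0.02,0.03,0,0,0],[0.0,-0.04,0.07,0,0,0],[0.0,-0.04,0.11,0,0,0],[0.0,-0.04,0.15,0,0,0],[0.0,-0.04,0.19,0,0,0],[0.0,-0.04,0.2,0,0,0],[0.0,-0.04,0.2,0,0,0],[0.0,-0.04,0.2,0,0,0]]]' -0.2
python3 - <<'E'
from h import *
go([.628,-.363,.2],Mz(180))
save('top','t15'); save('scene','s15')
for cam in ('top','scene'):
  c=get_calibration(cam)
  for th,z in (('coupling_1',.05),('lid_a',.062),('basket',.06)):
   for b in boxes_of(th,cam):
    l,t,rr,bb=b['bbox']; print(cam,th,np.round(b['bbox']),round(b['confidence'],2),np.round(at(c,(l+rr)/2,(t+bb)/2,z),3))
  print(cam,'exp',[np.round(proj(c,p)).tolist() for p in ([.582,.067,.054],[.524,.0087,.054],[.553,.038,.086])])
E
```

```text
clock: 43.17
tool_pos: [0.5245, 0.0103, 0.0329]
eef_rot: [0.008, 0.707, -0.707, -0.008]
contact_force: [-0.2, 0.2, -1.2]
opening: 0.355
clock: 44.17
tool_pos: [0.5256, 0.0095, 0.2578]
eef_rot: [0.011, 0.707, -0.707, -0.007]
contact_force: [0.7, 0.7, 0.5]
opening: 0.476
clock: 44.83
tool_pos: [0.5193, -0.1891, 0.2929]
eef_rot: [0.009, 0.708, -0.707, -0.009]
contact_force: [0.1, -0.0, 0.3]
opening: 0.399
t 44.83 pos [ 0.5193 -0.1891  0.2929] F [ 0.13 -0.02  0.35] M [ 0.05  0.18 -0.  ] op 0.399
[[-1.0, -0.0, -0.025], [0.025, 0.001, -1.0], [0.0, -1.0, -0.001]]
shift [-0.113   0.0927  0.1714]
turn [ 0.0005 -0.0078  0.0001]
top coupling_1 [323. 190. 332. 200.] 0.52 [0.522 0.009 0.05 ]
top lid_a [375. 137. 415. 183.] 0.9 [ 0.623 -0.195  0.062]
top basket [188. 275. 254. 318.] 0.84 [0.228 0.321 0.06 ]
top basket [284. 167. 349. 204.] 0.74 [0.548 0.042 0.06 ]
top exp [[308.0, 175.0], [327.0, 194.0], [317.0, 183.0]]
scene coupling_1 [320. 231. 332. 242.] 0.67 [0.555 0.036 0.05 ]
scene coupling_1 [324. 242. 334. 259.] 0.43 [0.606 0.074 0.05 ]
scene lid_a [255. 178. 307. 207.] 0.96 [ 0.439 -0.2    0.062]
scene lid_a [178. 206. 234. 241.] 0.82 [ 0.694 -0.295  0.062]
scene lid_a [215. 204. 279. 241.] 0.73 [ 0.629 -0.192  0.062]
scene lid_a [319. 232. 330. 241.] 0.33 [0.572 0.04  0.062]
scene basket [296. 217. 361. 266.] 0.78 [0.583 0.058 0.06 ]
scene basket [418. 191. 479. 238.] 0.68 [0.284 0.317 0.06 ]
scene exp [[331.0, 244.0], [323.0, 227.0], [327.0, 226.0]]
```

```bash
python3 -m handwheel '[[[-0.03,0.02,0.04,0,-0.003,0],[-0.06,0.04,0.08,0,-0.006,0],[-0.08,0.06,0.12,0,-0.008,0],[-0.1,0.08,0.15,0,-0.008,0],[-0.113,0.092,0.171,0,-0.008,0],[-0.113,0.092,0.171,0,-0.008,0],[-0.113,0.092,0.171,0,-0.008,0],[-0.113,0.092,0.171,0,-0.008,0],[-0.113,0.092,0.171,0,-0.008,0]]]' -0.2
python3 - <<'E'
from meas import *
go([.628,-.3635,.0168],Mz(180.4))
c=get_calibration('wrist'); im=snapshot('wrist'); cv2.imwrite('pics/w16.png',im[:,:,::-1])
g=cv2.cvtColor(im,cv2.COLOR_RGB2GRAY)
print([(np.round(b['bbox']),round(b['confidence'],2)) for b in boxes_of('lid_a','wrist')])
for dx,dy in [(-.08,-.06),(-.08,.06),(.08,-.06),(.08,.06)]: print(np.round(proj(c,[.628+dx,-.3635+dy,.009])))
m=(g<60).astype(np.uint8)*255
u=proj(c,[.628,-.3635,.035]); print('exp grip',u, [np.round(proj(c,[.628+d,-.3635,.035])) for d in (-.03,.03)])
print('grip',rect(im,c,m,.035,(u[0]-38,u[1]-50,u[0]+38,u[1]+35)))
E
```

```text
clock: 45.98
tool_pos: [0.6288, -0.362, 0.2012]
eef_rot: [-0.001, 0.707, -0.707, 0.001]
contact_force: [-1.3, -0.3, -0.1]
opening: 0.397
t 45.98 pos [ 0.6288 -0.362   0.2012] F [-1.28 -0.34 -0.11] M [ 0.03  0.18 -0.05] op 0.397
[[-1.0, 0.0, 0.003], [-0.003, 0.001, -1.0], [-0.0, -1.0, -0.001]]
shift [0.0008 0.1844 0.0017]
turn [ 0.0003 -0.0014 -0.0001]
[(array([ 72., 110., 219., 268.]), 0.98), (array([261., 103., 370., 241.]), 0.72)]
[364. 241.]
[267. 240.]
[372. 104.]
[260. 103.]
exp grip [315.65153466 182.32912406] [array([316., 209.]), array([316., 154.])]
grip [ 6.291e+02 -3.640e+02  6.020e+01  1.250e+01  5.000e-01]
```

```bash
python3 -m handwheel '[[[0.0008,0.04,0.0017,0,-0.001,0],[0.0008,0.08,0.0017,0,-0.001,0],[0.0008,0.12,0.0017,0,-0.001,0],[0.0008,0.15,0.0017,0,-0.001,0],[0.0008,0.17,0.0017,0,-0.001,0],[0.0008,0.18,0.0017,0,-0.001,0],[0.0008,0.184,0.0017,0,-0.001,0],[0.0008,0.184,0.0017,0,-0.001,0],[0.0008,0.184,0.0017,0,-0.001,0]]]' -0.2
python3 -m handwheel '[[[0,0,0,0,0,0],[0,0,0,0,0,0],[0,0,0,0,0,0],[0,0,0,0,0,0],[0,0,0,0,0,0],[0,0,0,0,0,0],[0,0,0,0,0,0]]]' -1 25
python3 -m handwheel '[[[0,-0.01,0,0,0,0],[0,-0.03,0,0,0,0],[0,-0.06,0,0,0,0],[0,-0.1,0,0,0,0],[0,-0.13,0,0,0,0],[0,-0.13,0,0,0,0],[0.03,-0.13,-0.003,0,0,0],[0.07,-0.13,-0.005,0,0,0],[0.11,-0.13,-0.008,0,0,0],[0.15,-0.13,-0.01,0,0,0],[0.19,-0.13,-0.01,0,0,0],[0.199,-0.13,-0.01,0,0,0]]]'
python3 -m handwheel '[[[0,0,0,0,0,0],[0,0,0,0,0,0],[0,0,0,0,0,0]]]'
python3 - <<'E'
from h import *
go([.4292,-.3549,.068],Mz(180.4))
E
```

```text
clock: 46.83
tool_pos: [0.629, -0.3655, 0.0188]
eef_rot: [0.001, -0.706, 0.708, -0.003]
contact_force: [0.2, 0.0, -0.8]
opening: 0.401
clock: 47.42
tool_pos: [0.6283, -0.365, 0.0178]
eef_rot: [0.001, -0.707, 0.707, -0.002]
contact_force: [-0.1, 1.5, 6.4]
opening: 0.16
clock: 48.42
tool_pos: [0.4199, -0.3559, 0.1471]
eef_rot: [-0.002, 0.708, -0.706, -0.004]
contact_force: [-0.1, -0.6, -1.5]
opening: 0.161
clock: 48.67
tool_pos: [0.4307, -0.3559, 0.1467]
eef_rot: [0.002, -0.707, 0.707, -0.003]
contact_force: [0.1, -0.4, -0.3]
opening: 0.157
t 48.67 pos [ 0.4307 -0.3559  0.1467] F [ 0.13 -0.41 -0.26] M [ 0.04  0.19 -0.01] op 0.157
[[-1.0, 0.002, 0.006], [-0.006, -0.0, -1.0], [-0.002, -1.0, 0.0]]
shift [ 0.0016  0.0787 -0.0011]
turn [-0.0001 -0.0002 -0.0006]
```

```bash
python3 -m handwheel '[[[0.001,0.02,-0.001,0,0,0],[0.001,0.035,-0.001,0,0,0],[0.001,0.045,-0.001,0,0,0],[0.001,0.053,-0.001,0,0,0],[0.001,0.059,-0.001,0,0,0],[0.001,0.064,-0.001,0,0,0],[0.001,0.069,-0.001,0,0,0],[0.001,0.073,-0.001,0,0,0],[0.001,0.077,-0.001,0,0,0],[0.001,0.079,-0.001,0,0,0],[0.001,0.079,-0.001,0,0,0]]]'
python3 -c "
from h import *
st()"
```

```text
clock: 49.58
tool_pos: [0.4281, -0.3551, 0.0701]
eef_rot: [-0.001, 0.707, -0.707, 0.002]
contact_force: [-2.5, 2.7, 18.1]
opening: 0.156
t 49.58 pos [ 0.4281 -0.3551  0.0701] F [-2.48  2.67 18.05] M [0.81 0.7  0.04] op 0.156
[[-1.0, 0.002, 0.004], [-0.004, 0.0, -1.0], [-0.002, -1.0, -0.0]]
```

```bash
python3 -m handwheel '[[[0,-0.001,0,0,0,0],[0,-0.001,0,0,0,0],[0,-0.001,0,0,0,0],[0,-0.001,0,0,0,0],[0,-0.02,0,0,0,0],[0,-0.05,0,0,0,0],[0,-0.09,0,0,0,0],[0,-0.13,0,0,0,0],[0,-0.17,0,0,0,0],[0,-0.21,0,0,0,0],[0,-0.25,0,0,0,0],[0,-0.28,0,0,0,0]]]' -0.2
python3 -m handwheel '[[[0,0,-0.04,0,0,0],[-0.01,0,-0.08,0,0,0],[-0.02,0,-0.1,0,0,0],[-0.03,0,-0.1,0,0,0],[-0.03,0,-0.1,0,0,0],[-0.03,0,-0.1,0,0,0],[-0.03,0,-0.1,0,0,0]]]'
python3 - <<'E'
from h import *
s,M=st(); print(np.round(s['q'],2))
save('wrist','w17',1.25); save('scene','s17')
c=get_calibration('wrist')
for n,(x,y,a) in dict(S=(.430,-.355,.5),Q=(.427,-.202,3),P=(.6225,-.1995,0)).items():
    t=np.deg2rad(a); im=cv2.imread('pics/w17.png')
    print(n,[np.round(proj(c,[x+np.cos(t)*dx-np.sin(t)*dy,y+np.sin(t)*dx+np.cos(t)*dy,.062])).tolist() for dx,dy in ((-.08,.06),(-.08,-.06),(.08,-.06),(.08,.06))])
print([(np.round(b['bbox']),round(b['confidence'],2)) for b in boxes_of('lid_a','wrist')])
go([.4+.153,.038,.30],Mz(-91.4))
E
```

```text
clock: 50.58
tool_pos: [0.4278, -0.3556, 0.3509]
eef_rot: [0.001, -0.706, 0.708, -0.002]
contact_force: [0.5, 0.2, -1.1]
opening: 0.403
clock: 51.17
tool_pos: [0.4563, -0.2565, 0.3477]
eef_rot: [0.001, -0.707, 0.708, -0.0]
contact_force: [-0.7, 0.4, -0.3]
opening: 0.403
t 51.17 pos [ 0.4563 -0.2565  0.3477] F [-0.73  0.36 -0.34] M [-0.    0.15  0.04] op 0.403
[[-1.0, -0.001, 0.002], [-0.002, -0.001, -1.0], [0.001, -1.0, 0.001]]
[ 0.01  0.49  0.67  1.74 -0.35  1.03 -0.76]
S [[339.0, 230.0], [417.0, 229.0], [428.0, 122.0], [342.0, 123.0]]
Q [[243.0, 233.0], [320.0, 229.0], [315.0, 123.0], [229.0, 127.0]]
P [[228.0, 98.0], [316.0, 98.0], [317.0, -44.0], [216.0, -44.0]]
[(array([218.,   0., 320., 100.]), 0.91), (array([230., 123., 320., 232.]), 0.83), (array([338., 125., 428., 232.]), 0.77), (array([338., 123., 416., 215.]), 0.59)]
t 51.32 pos [ 0.4564 -0.2561  0.3477] F [ 0.19 -0.56 -0.41] M [ 0.04  0.16 -0.02] op 0.397
[[-1.0, -0.0, 0.002], [-0.002, -0.0, -1.0], [0.0, -1.0, 0.0]]
shift [-0.0972  0.0476 -0.2939]
turn [-0.000e+00 -4.916e-01  2.000e-04]
```

```bash
python3 -m handwheel '[[[-0.01,0.01,-0.03,0,-0.04,0],[-0.03,0.02,-0.07,0,-0.08,0],[-0.05,0.02,-0.11,0,-0.12,0],[-0.06,0.03,-0.15,0,-0.16,0],[-0.07,0.03,-0.19,0,-0.2,0],[-0.08,0.04,-0.23,0,-0.24,0],[-0.09,0.04,-0.26,0,-0.28,0],[-0.097,0.047,-0.28,0,-0.32,0],[-0.097,0.047,-0.294,0,-0.36,0],[-0.097,0.047,-0.294,0,-0.4,0],[-0.097,0.047,-0.294,0,-0.44,0],[-0.097,0.047,-0.294,0,-0.48,0]]]' -0.2
python3 -m handwheel '[[[0,0,0,0,-0.0116,0],[0,0,0,0,-0.0116,0],[0,0,0,0,-0.0116,0],[0,0,0,0,-0.0116,0]]]'
python3 - <<'E'
from h import *
c=get_calibration('wrist'); im=snapshot('wrist')[:,:,::-1].copy()
a=np.deg2rad(-1.4); R2=np.array([[np.cos(a),-np.sin(a)],[np.sin(a),np.cos(a)]])
for x,y,z in [(0,-.075,.086),(0,0,.086),(0,.075,.086),(0,.107,.076),(0,-.107,.076),(.028,.03,.054),(-.028,-.03,.054)]:
    q=proj(c,[*(np.array([.553,.038])+R2@[x,y]),z]); cv2.circle(im,(int(q[0]),int(q[1])),2,(0,0,255),-1)
cv2.imwrite('pics/w18.png',cv2.resize(im[60:330,180:460],None,fx=2,fy=2,interpolation=cv2.INTER_CUBIC))
go([.553,.038,.0545],Mz(-91.4))
E
```

```text
clock: 52.32
tool_pos: [0.5529, 0.039, 0.3007]
eef_rot: [0.485, -0.515, 0.515, -0.484]
contact_force: [0.4, 0.5, 0.2]
opening: 0.404
clock: 52.65
tool_pos: [0.5529, 0.0391, 0.3008]
eef_rot: [0.492, -0.508, 0.508, -0.492]
contact_force: [0.0, 0.1, 0.1]
opening: 0.402
t 52.70 pos [0.5529 0.0393 0.3008] F [ 1.07  0.48 -0.82] M [-0.03  0.04 -0.03] op 0.398
[[-0.031, 0.0, 1.0], [-1.0, -0.0, -0.031], [0.0, -1.0, 0.0]]
shift [1.200e-03 2.463e-01 1.000e-04]
turn [-0.     -0.0022  0.0001]
```

View pics/w18.png

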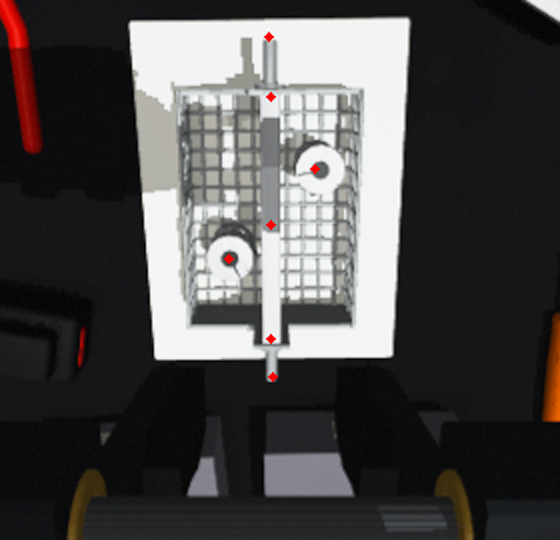

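Both couplings stand upright in the basket, on opposite sides of the bar, and the model dots match the pins and bar. I'm descending to grip the bar.

```bash
python3 -m handwheel '[[[0.001,0.04,0,0,-0.002,0],[0.001,0.08,0,0,-0.002,0],[0.001,0.12,0,0,-0.002,0],[0.001,0.15,0,0,-0.002,0],[0.001,0.175,0,0,-0.002,0],[0.001,0.195,0,0,-0.002,0],[0.001,0.21,0,0,-0.002,0],[0.001,0.225,0,0,-0.002,0],[0.001,0.238,0,0,-0.002,0],[0.001,0.246,0,0,-0.002,0],[0.001,0.246,0,0,-0.002,0],[0.001,0.246,0,0,-0.002,0]]]' -0.2
python3 -m handwheel '[[[0,0,0,0,0,0],[0,0,0,0,0,0],[0,0,0,0,0,0],[0,0,0,0,0,0],[0,0,0,0,0,0],[0,0,0,0,0,0],[0,0,0,0,0,0],[0,0,0,0,0,0],[0,0,0,0,0,0]]]' -1 50
python3 -c "
from h import *
st()"
```

```text
clock: 53.7
tool_pos: [0.5529, 0.0386, 0.0547]
eef_rot: [-0.494, 0.506, -0.506, 0.494]
contact_force: [0.0, 0.6, -0.5]
opening: 0.401
clock: 54.45
tool_pos: [0.5532, 0.0387, 0.0554]
eef_rot: [0.494, -0.506, 0.506, -0.494]
contact_force: [-0.7, -0.3, 5.7]
opening: 0.123
t 54.45 pos [0.5532 0.0387 0.0554] F [-0.73 -0.32  5.67] M [-0.04  0.22 -0.01] op 0.123
[[-0.023, 0.001, 1.0], [-1.0, 0.0, -0.023], [-0.0, -1.0, 0.001]]
```

```bash
python3 -m handwheel '[[[0,-0.005,0,0,0,0],[0,-0.015,0,0,0,0],[0,-0.03,0,0,0,0],[0,-0.05,0,0,0,0],[0,-0.07,0,0,0,0],[0,-0.09,0,0,0,0],[0,-0.11,0,0,0,0],[0,-0.13,0,0,0,0],[0,-0.15,0,0,0,0],[0,-0.17,0,0,0,0],[0,-0.19,0,0,0,0],[0,-0.205,0,0,0,0]]]'
python3 -m handwheel '[[[0,-0.015,0,0,0,0],[0,-0.024,0,0,0,0],[0,-0.028,0,0,0,0],[0,-0.028,0,0,0,0],[0,-0.028,0,0,0,0],[0,-0.028,0,0,0,0]]]'
python3 - <<'E'
from h import *
go([.5716,.3493,.285],Mz(-95.2))
E
```

```text
clock: 55.45
tool_pos: [0.5522, 0.0385, 0.2614]
eef_rot: [-0.494, 0.506, -0.506, 0.494]
contact_force: [1.2, -0.7, -4.6]
opening: 0.128
clock: 55.95
tool_pos: [0.552, 0.0386, 0.2867]
eef_rot: [-0.495, 0.506, -0.505, 0.493]
contact_force: [-0.7, -0.5, -5.6]
opening: 0.128
t 55.95 pos [0.552  0.0386 0.2867] F [-0.71 -0.5  -5.56] M [-0.06  0.05 -0.04] op 0.128
[[-0.023, -0.002, 1.0], [-1.0, -0.0, -0.023], [0.0, -1.0, -0.002]]
shift [-0.311   0.0016  0.0123]
turn [0.0008 0.0214 0.0001]
```

```bash
python3 -m handwheel '[[[-0.005,0,0,0,0,0],[-0.015,0,0,0,0,0],[-0.03,0,0.001,0,0.002,0],[-0.05,0,0.002,0,0.004,0],[-0.07,0,0.003,0,0.006,0],[-0.09,0,0.004,0,0.008,0],[-0.11,0,0.005,0,0.01,0],[-0.13,0,0.006,0,0.012,0],[-0.15,0,0.007,0,0.014,0],[-0.17,0,0.008,0,0.016,0],[-0.19,0,0.009,0,0.018,0],[-0.21,0,0.01,0,0.02,0]]]'
python3 -m handwheel '[[[-0.02,0,0,0,0.001,0],[-0.04,0,0,0,0.001,0],[-0.06,0,0,0,0.001,0],[-0.08,0,0,0,0.001,0],[-0.092,0,0,0,0.001,0],[-0.1,0,0,0,0.001,0],[-0.1,0,0,0,0.001,0],[-0.1,0,0,0,0.001,0],[-0.1,0,0,0,0.001,0],[-0.1,0,0,0,0.001,0]]]'
python3 - <<'E'
from h import *
go([.5716,.3493,.19],Mz(-95.2))
E
```

```text
clock: 56.95
tool_pos: [0.5669, 0.2508, 0.2871]
eef_rot: [-0.479, 0.521, -0.52, 0.478]
contact_force: [0.3, 0.8, -5.0]
opening: 0.126
clock: 57.78
tool_pos: [0.5768, 0.3461, 0.288]
eef_rot: [0.477, -0.522, 0.523, -0.476]
contact_force: [0.3, -0.3, -5.4]
opening: 0.124
t 57.78 pos [0.5768 0.3461 0.288 ] F [ 0.34 -0.35 -5.35] M [-0.1   0.08 -0.01] op 0.124
[[-0.092, 0.0, 0.996], [-0.996, -0.001, -0.092], [0.001, -1.0, 0.0]]
shift [-0.0028  0.098  -0.0055]
turn [-0.0001 -0.0003  0.0004]
```

```bash
python3 -m handwheel '[[[-0.0028,0.005,-0.0055,0,0,0],[-0.0028,0.015,-0.0055,0,0,0],[-0.0028,0.03,-0.0055,0,0,0],[-0.0028,0.045,-0.0055,0,0,0],[-0.0028,0.06,-0.0055,0,0,0],[-0.0028,0.075,-0.0055,0,0,0],[-0.0028,0.086,-0.0055,0,0,0],[-0.0028,0.093,-0.0055,0,0,0],[-0.0028,0.097,-0.0055,0,0,0],[-0.0028,0.097,-0.0055,0,0,0],[-0.0028,0.097,-0.0055,0,0,0],[-0.0028,0.097,-0.0055,0,0,0]]]'
python3 - <<'E'
from h import *
go([.5716,.3493,.146],Mz(-95.2))
c=get_calibration('scene'); im=snapshot('scene'); cv2.imwrite('pics/s19.png',im[:,:,::-1])
for b in boxes_of('basket','scene'): print(np.round(b['bbox']),round(b['confidence'],2))
E
```

```text
clock: 58.78
tool_pos: [0.5718, 0.3515, 0.1917]
eef_rot: [0.476, -0.522, 0.522, -0.478]
contact_force: [0.0, 0.4, -4.5]
opening: 0.129
t 58.78 pos [0.5718 0.3515 0.1917] F [ 0.04  0.43 -4.52] M [-0.06  0.07 -0.03] op 0.129
[[-0.089, 0.002, 0.996], [-0.996, 0.001, -0.089], [-0.001, -1.0, 0.002]]
shift [ 0.0023  0.0457 -0.0001]
turn [-0.0005  0.0004 -0.0004]
[399. 210. 491. 274.] 0.95
[426. 191. 480. 229.] 0.64
```

Descend slowly into the forks, watching the force.

```bash
python3 -m handwheel '[[[0.002,0.002,0,0,0,0],[0.002,0.006,0,0,0,0],[0.002,0.01,0,0,0,0],[0.002,0.014,0,0,0,0],[0.002,0.018,0,0,0,0],[0.002,0.022,0,0,0,0],[0.002,0.025,0,0,0,0],[0.002,0.028,0,0,0,0],[0.002,0.03,0,0,0,0],[0.002,0.03,0,0,0,0]]]'
python3 -m handwheel '[[[0,0.003,0,0,0,0],[0,0.006,0,0,0,0],[0,0.009,0,0,0,0],[0,0.012,0,0,0,0],[0,0.014,0,0,0,0],[0,0.014,0,0,0,0],[0,0.014,0,0,0,0]]]'
python3 -c "
from h import *
go([.5716,.3493,.1435],Mz(-95.2))"
```

```text
clock: 59.72
tool_pos: [0.5707, 0.3492, 0.1602]
eef_rot: [-0.477, 0.522, -0.522, 0.477]
contact_force: [0.1, 1.0, -5.0]
opening: 0.126
clock: 60.3
tool_pos: [0.5709, 0.3493, 0.1466]
eef_rot: [-0.477, 0.522, -0.522, 0.477]
contact_force: [0.8, -1.0, -4.9]
opening: 0.123
t 60.30 pos [0.5709 0.3493 0.1466] F [ 0.83 -1.05 -4.86] M [-0.09  0.11 -0.02] op 0.123
[[-0.089, -0.0, 0.996], [-0.996, -0.0, -0.089], [0.0, -1.0, -0.0]]
shift [-0.0001  0.0031  0.0007]
turn [0.0001 0.0005 0.    ]
```

```bash
python3 -m handwheel '[[[0,0.001,0.0005,0,0,0],[0,0.002,0.0005,0,0,0],[0,0.0025,0.0005,0,0,0],[0,0.003,0.0005,0,0,0],[0,0.003,0.0005,0,0,0]]]'
python3 -c "
from h import *
st()"
```

```text
clock: 60.72
tool_pos: [0.5714, 0.3493, 0.1437]
eef_rot: [-0.477, 0.522, -0.522, 0.477]
contact_force: [0.1, -0.2, -4.9]
opening: 0.127
t 60.72 pos [0.5714 0.3493 0.1437] F [ 0.08 -0.16 -4.89] M [-0.04  0.07  0.04] op 0.127
[[-0.089, -0.0, 0.996], [-0.996, 0.0, -0.089], [-0.0, -1.0, -0.0]]
```

Still carrying full weight; continue in half-millimetre steps until contact.

```bash
for i in 1; do python3 -m handwheel '[[[0,0.0005,0,0,0,0],[0,0.001,0,0,0,0],[0,0.001,0,0,0,0]]]'; done
python3 -m handwheel '[[[0,0.0005,0,0,0,0],[0,0.001,0,0,0,0],[0,0.001,0,0,0,0]]]'
python3 -c "
from h import *
st()"
```

```text
clock: 60.97
tool_pos: [0.5715, 0.3493, 0.1433]
eef_rot: [-0.477, 0.522, -0.522, 0.477]
contact_force: [-1.6, -0.2, -0.9]
opening: 0.122
clock: 61.22
tool_pos: [0.5716, 0.3493, 0.1432]
eef_rot: [-0.477, 0.522, -0.522, 0.477]
contact_force: [-3.5, -1.4, 6.0]
opening: 0.125
t 61.22 pos [0.5716 0.3493 0.1432] F [-3.45 -1.43  5.96] M [-0.41  0.79  0.03] op 0.125
[[-0.089, 0.0, 0.996], [-0.996, 0.001, -0.089], [-0.001, -1.0, 0.0]]
```

Contact came at the expected height, so the pins are on the slot bottoms. I'll release and rise.

```bash
python3 -m handwheel '[[[0,-0.0007,0,0,0,0],[0,-0.0007,0,0,0,0],[0,-0.0007,0,0,0,0]]]'
python3 -m handwheel '[[[0,0,0,0,0,0],[0,0,0,0,0,0],[0,0,0,0,0,0],[0,0,0,0,0,0],[0,0,0,0,0,0],[0,0,0,0,0,0],[0,0,0,0,0,0],[0,0,0,0,0,0],[0,0,0,0,0,0],[0,0,0,0,0,0],[0,0,0,0,0,0]]]' -0.1
python3 -m handwheel '[[[0,-0.01,0,0,0,0],[0,-0.03,0,0,0,0],[0,-0.05,0,0,0,0],[0,-0.08,0,0,0,0],[0,-0.12,0,0,0,0],[0,-0.16,0,0,0,0],[0,-0.2,0,0,0,0],[0,-0.24,0,0,0,0],[-0.04,-0.255,-0.01,0,0,0],[-0.075,-0.255,-0.02,0,0,0],[-0.075,-0.255,-0.02,0,0,0],[-0.075,-0.255,-0.02,0,0,0]]]'
python3 -m handwheel '[[[0,0,0,0,0,0],[0,0,0,0,0,0],[0,0,0,0,0,0],[0,0,0,0,0,0]]]'
python3 - <<'E'
from meas import *
st(); c=get_calibration('wrist'); im=snapshot('wrist'); cv2.imwrite('pics/w20.png',im[:,:,::-1])
a=np.deg2rad(-5.2); R2=np.array([[np.cos(a),-np.sin(a)],[np.sin(a),np.cos(a)]])
for n,x,y,z in [('tip+',0,.107,.164),('tip-',0,-.107,.164),('bar0',0,0,.174),('c1',.028,.03,.142),('c2',-.028,-.03,.142)]:
    print(n,np.round(proj(c,[*(np.array([.5725,.349])+R2@[x,y]),z])))
for th in ('basket','coupling_1'): print(th,[(np.round(b['bbox']),round(b['confidence'],2)) for b in boxes_of(th,'wrist')])
# bar centre columns: brightest run per row
g=cv2.cvtColor(im,cv2.COLOR_RGB2GRAY)
p0=proj(c,[*(np.array([.5725,.349])+R2@[0,.075]),.174]); p1=proj(c,[*(np.array([.5725,.349])+R2@[0,-.075]),.174])
for f in (.1,.3,.5,.7,.9):
    q=p0+(p1-p0)*f; print(np.round(q,1), g[int(q[1]),int(q[0])-14:int(q[0])+15].tolist())
c=get_calibration('top'); snapshot('top')
for th,z in (('lid_a',.062),): 
  for b in boxes_of(th,'top'):
    l,t,rr,bb=b['bbox']; print(th,np.round(b['bbox']),round(b['confidence'],2),np.round(at(c,(l+rr)/2,(t+bb)/2,z),3))
E
```

```text
clock: 61.47
tool_pos: [0.5716, 0.3493, 0.1432]
eef_rot: [-0.477, 0.522, -0.522, 0.477]
contact_force: [-2.8, -1.3, 5.0]
opening: 0.129
clock: 62.38
tool_pos: [0.5715, 0.3493, 0.1425]
eef_rot: [0.477, -0.522, 0.522, -0.477]
contact_force: [-0.6, -1.1, 0.1]
opening: 0.449
clock: 63.38
tool_pos: [0.5564, 0.4288, 0.3976]
eef_rot: [-0.478, 0.521, -0.52, 0.479]
contact_force: [0.1, -0.9, -1.0]
opening: 0.45
clock: 63.72
tool_pos: [0.5587, 0.4244, 0.3977]
eef_rot: [0.477, -0.522, 0.522, -0.477]
contact_force: [0.3, -0.8, -0.5]
opening: 0.452
t 63.72 pos [0.5587 0.4244 0.3977] F [ 0.34 -0.85 -0.49] M [-0.09  0.06  0.06] op 0.452
[[-0.091, 0.0, 0.996], [-0.996, -0.0, -0.091], [0.0, -1.0, 0.0]]
tip+ [332. 142.]
tip- [329. 291.]
bar0 [331. 225.]
c1 [350. 196.]
c2 [310. 236.]
basket [(array([ 96., 180., 190., 276.]), 0.85)]
coupling_1 [(array([297., 219., 321., 249.]), 0.96), (array([336., 180., 360., 208.]), 0.92)]
[331.7 179.9] [150, 135, 188, 157, 156, 217, 229, 231, 147, 166, 219, 224, 224, 248, 251, 251, 251, 250, 189, 104, 99, 101, 100, 101, 97, 110, 102, 93, 93]
[331.3 201. ] [120, 130, 164, 127, 190, 209, 212, 199, 120, 213, 247, 249, 249, 250, 251, 251, 251, 243, 225, 212, 213, 213, 214, 194, 238, 249, 250, 249, 249]
[331.  222.2] [82, 72, 93, 110, 106, 132, 154, 189, 153, 111, 231, 247, 248, 248, 249, 250, 250, 250, 200, 185, 198, 186, 177, 174, 193, 188, 175, 189, 194]
[330.6 243.4] [201, 125, 117, 106, 98, 96, 97, 95, 87, 141, 240, 248, 247, 247, 248, 248, 248, 243, 212, 196, 198, 153, 123, 101, 194, 193, 183, 183, 180]
[330.3 264.5] [61, 60, 60, 61, 61, 60, 61, 61, 71, 188, 243, 246, 246, 246, 246, 246, 246, 207, 104, 61, 72, 76, 75, 76, 75, 74, 75, 74, 89]
lid_a [376. 135. 414. 188.] 0.79 [ 0.617 -0.193  0.062]
lid_a [430. 196. 471. 251.] 0.75 [ 0.43  -0.35   0.062]
lid_a [165. 152. 240. 202.] 0.72 [0.58  0.383 0.062]
lid_a [380. 198. 421. 256.] 0.63 [ 0.424 -0.204  0.062]
```

```bash
python3 -m handwheel '[[[0,0,0,0,0,0],[0,0,0,0,0,0],[0,0,0,0,0,0],[0,0,0,0,0,0],[0,0,0,0,0,0],[0,0,0,0,0,0],[0,0,0,0,0,0],[0,0,0,0,0,0],[0,0,0,0,0,0],[0,0,0,0,0,0],[0,0,0,0,0,0],[0,0,0,0,0,0]]]' >/dev/null
python3 - <<'E'
from meas import *
im=snapshot('top'); c=get_calibration('top'); hsv=cv2.cvtColor(im,cv2.COLOR_RGB2HSV)
grey=((hsv[:,:,2]>90)&(hsv[:,:,1]<60)).astype(np.uint8)*255
dark=(hsv[:,:,2]<70).astype(np.uint8)*255
for n,b in dict(p=(370,128,422,192),q=(372,194,425,262),s=(426,192,480,260)).items():
    print('lid',n,rect(im,c,grey,.062,b),' grip',rect(im,c,dark,.088,(b[0]+15,b[1]+15,b[2]-15,b[3]-15)))
old=cv2.resize(cv2.imread('pics/top0.png')[:,:,::-1],(640,400),interpolation=cv2.INTER_AREA)
d=cv2.absdiff(cv2.GaussianBlur(im,(5,5),0),cv2.GaussianBlur(old,(5,5),0)).max(2)
n,_,S,_=cv2.connectedComponentsWithStats((d>40).astype(np.uint8))
print([s.tolist() for s in S[1:] if s[4]>15])
w=snapshot('wrist'); o=cv2.imread('pics/w20.png')[:,:,::-1]; dd=cv2.absdiff(w,o).max(2); print('wrist basket change',(dd[130:300,280:390]>40).sum())
print([(np.round(b['bbox']),round(b['confidence'],2)) for b in boxes_of('coupling_1','wrist')])
E
```

```text
lid p [ 620.6 -197.   126.1  164.6   89.2]  grip [ 610.9 -190.1   47.4    4.2    5.2]
lid q [ 418.5 -200.5  182.8  126.5    2.6]  grip [ 423.7 -193.8   48.3    3.8    2.8]
lid s [ 4.258e+02 -3.542e+02  1.630e+02  1.232e+02  1.000e-01]  grip [ 424.2 -345.8    5.8   54.2   87.1]
[[0, 85, 16, 28, 133], [34, 95, 8, 8, 37], [45, 101, 8, 7, 25], [0, 103, 48, 106, 1878], [44, 123, 35, 32, 662], [98, 122, 5, 5, 19], [67, 124, 31, 44, 322], [118, 136, 4, 13, 39], [192, 160, 9, 7, 32], [201, 164, 6, 7, 29], [86, 171, 4, 8, 17], [16, 177, 28, 136, 1653], [155, 177, 21, 32, 453], [209, 181, 10, 10, 57], [216, 187, 7, 9, 34], [0, 210, 24, 55, 1021], [43, 219, 55, 101, 1932], [16, 267, 3, 18, 38], [0, 268, 80, 132, 4217], [189, 293, 27, 6, 112], [209, 301, 10, 9, 59], [200, 311, 16, 4, 37], [86, 322, 8, 13, 84], [62, 336, 33, 64, 1052], [51, 345, 4, 9, 21], [21, 351, 12, 17, 130], [160, 351, 6, 8, 24], [37, 356, 41, 44, 913], [57, 356, 22, 26, 233], [17, 358, 29, 42, 787], [148, 358, 129, 42, 2724], [294, 362, 13, 15, 111], [96, 374, 10, 4, 22], [110, 376, 8, 4, 21], [95, 384, 56, 12, 322], [359, 391, 8, 9, 34], [284, 393, 5, 6, 17], [96, 394, 9, 3, 17], [103, 394, 27, 6, 115], [331, 394, 6, 6, 25]]
wrist basket change 2232
[(array([338., 181., 360., 210.]), 0.93), (array([296., 220., 320., 248.]), 0.74)]
```

```bash
python3 - <<'E'
from h import *
prev=None
for i in range(10):
    s=r.get_state(); w=cv2.cvtColor(snapshot('wrist'),cv2.COLOR_RGB2GRAY).astype(np.float32)
    b=w[190:270,290:370]; rim=w[110:135,270:400]
    if prev is not None: print(np.round(s['tool_pos'],4),'bsk',np.round(cv2.phaseCorrelate(prev[0],b)[0],2),'rim',np.round(cv2.phaseCorrelate(prev[1],rim)[0],2),(abs(prev[0]-b)>40).sum())
    prev=(b,rim)
o=cv2.imread('pics/w20.png',0).astype(np.float32); print('vs w20',cv2.phaseCorrelate(o[190:270,290:370],prev[0]),cv2.phaseCorrelate(o[110:135,270:400],prev[1]))
E
```

```text
[0.5582 0.4257 0.3975] bsk [0.02 0.01] rim [0.51 0.5 ] 0
[0.5582 0.4257 0.3975] bsk [ 0. -0.] rim [0.5  0.48] 0
[0.5582 0.4257 0.3975] bsk [-0.01 -0.01] rim [0.48 0.52] 0
[0.5582 0.4257 0.3975] bsk [0.01 0.01] rim [0.5  0.48] 0
[0.5582 0.4257 0.3975] bsk [-0.  0.] rim [0.51 0.5 ] 0
[0.5582 0.4257 0.3975] bsk [-0.02  0.01] rim [0.49 0.49] 0
[0.5582 0.4257 0.3975] bsk [ 0.01 -0.  ] rim [0.49 0.48] 0
[0.5582 0.4257 0.3975] bsk [0.01 0.  ] rim [0.53 0.51] 0
[0.5582 0.4258 0.3975] bsk [0.01 0.01] rim [0.5 0.5] 0
vs w20 ((0.423429844878747, 0.7958645030902645), 0.8900663977861405) ((0.6600995266708338, 0.5316167750321732), 0.9854347720675998)
```

The basket is still and the lids are in place, so I'm handing in.

```bash
python3 -c "
from plant import job
print(job.finish_job())"
```

```text
the job is handed in; nothing more can be done
None
```

I lifted the basket level off its forks, stood it on the pad and loaded it with both couplings. I then hung it back with both pins in their forks, and handed the job in at about 66 s of robot time.

I looked under all three lids. One tub held the pulley, one the bearing, and the third held two couplings and no more. I put each lid back, so every tub is closed.

**Last checks**
- **Pins and bar:** while lowering, the pins took the weight at the expected height. Afterwards the bar lay within a pixel of its hung position in the wrist picture.
- **Couplings:** both were still detected inside the hung basket.
- **Stillness:** the basket did not move over ten pictures, about half a second.
- **Lids:** all three were within a few millimetres of where they started, and none had been knocked aside.
- **Other things on the bench:** compared with the first overhead picture, nothing changed at the motor, battery or tubs. Some changed patches near the red basket and elsewhere I put down to the arm and its shadow.
- **One disagreement:** the first before-and-after comparison of the basket in the wrist pictures showed many changed pixels. The fixed rim had shifted by about the same half pixel, so I read it as the arm settling rather than the basket swinging.
- **Not looked at:** I had used all 16 picture views by then, so the final state was checked by numbers only.

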